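# Undo the left-hand clamp knob and unload the finished strip

## Robot

A 7-joint arm with a two-finger parallel gripper is mounted at the origin on the work surface; the furniture and walls round the work are solid. World frame = base frame: x ahead of the robot, y to its left, z up, the work surface at z = 0. Lengths are in m, angles in degrees, forces in N, time in s.
With the tool pointing down it reaches from about 0.4 to 0.85 m from the base axis. Payload 6.9 kg.
Tool frame: the origin (TCP) lies at the centre of the arm's flange, where the gripper is bolted on; the fingertips stand 173 mm ahead of it and the grasp point (between the pads) lies 155 mm ahead of it; z points along the fingers, y is the direction in which the jaws open and shut (so a half turn about z gives the same grasp; the last joint's range is limited). The gripper opens to 85 mm and grips with 20 to 120 N. Pads are 22 mm wide; open, the fingers measure 114 mm over their backs; the gripper's body (76 mm by 85 mm) begins 54 mm behind the grasp point. The pads swing forward as they close: fully open they stand 13 mm farther back than shut.
Start: joints at [6.045, 29.078, -13.613, 85.955, 7.202, 65.827, -8.869], TCP at [0.625, -0, 0.405] pointing down, gripper open.
Joint ranges: [-176.47, 176.47], [-13.61, 117.27], [-81.72, 77.17], [0.22, 143.17], [-87.28, 267.28], [10, 112.55], [-165.47, 165.47]. Speed limits (degrees/s): [136.94, 136.94, 180, 180, 180, 180, 180].

## Interface

Orientations are given as [roll, pitch, yaw] about the fixed x, y, z axes, in that order (R = Rz(yaw) Ry(pitch) Rx(roll)).
In Python, from cell import arm gives the robot as it stands.
- The arm moves only by the tool jog_arm, never from a script. Its argument "steps" is a list of rows, each a list of 5 numbers: the shift along the tool's x, y, z in mm, then the turn about the tool's z in rad, then the opening, from 0 (shut) to 1 (fully open). A call has 1 to 12 rows; each row shifts and turns the commanded pose from where the row before left it, along the tool's axes as they then stand; what a row does not reach is not made up. A row lasts 1/12 s, in which the tool goes at most 41.7 mm and 7.16 degrees, less where a joint would pass 70% of its speed; a pose out of reach is approached as far as the arm can. A call is refused whole if a number of a shift passes 41.7 or a number of a turn 0.125, either way. A call with a gripper value outside its range is refused whole. The fingers move at their own pace and stop on an object; the grip force is fixed at half the most. Time passes only in rows, so rows that do not move let the fingers close. It gives the time, the measured TCP pose, the force and the opening at its end, in the units of the state.
- arm.observe(): the state, without advancing time (a new reading comes with each control period).
- arm.capture(name): name is "scene" or "side" or "wrist"; returns the picture (384x512x3 uint8, red, green, blue); there is no depth.
- arm.camera_info(name): a dict with "camera_matrix" (3x3 intrinsics, pixels), "camera_from_world" (4x4, takes a point from world to camera coordinates). Camera axes: x right, y up, looking along -z (the intrinsics and any distortion apply to the point x, -y, -z); pixel columns grow to the right and rows downward; lengths in m; the calibration is good to about 2 mm. A picture is of the moment at which its call begins: read the wrist's pose just before it. camera_info takes no time and is no camera call; for the wrist camera it gives the pose at the moment of the call.
- arm.sign_off(): hands the job in, once; it reports no verdict.
Trained networks look in the newest picture that a camera, given by its name, has taken for a name from the list of things; names that differ only in an ending like _2 or _b are one class to them, and where a whole thing is asked for, a point or a joint stands for the part that bears it (a point fixed in the world has none). Each returns a list of dicts, best first, with "score" (0 to 1); they miss things now and then, are a little off and sometimes report something else, mostly with a low value. They report only what shows in the picture. A call takes as long as a camera call. They do not tell look-alikes from the thing itself.
- arm.regions_of(query, camera): "region" (384x512 bool, what is visible of it) and "rect" ([left, top, width, height] in pixels, round what is visible of it).
The state is a dict: "time_s": time; "q": joint angles; "joint_vel": joint speeds; "tau": joint torques, N m; "tool_pos": TCP position; "eef_rot": TCP orientation; "contact_force": force on the tool from outside, world axes, zero at the start; "moment": the same for the moment, N m; "opening": finger opening in m.
Only numpy, scipy, OpenCV 4.12 (cv2) and the standard library are available. Lean on these libraries where they do the work, as an engineer would, in place of code of your own. Each camera call takes 0.05 s, during which the arm holds its last target.

## Task

The strip in the blue jig is finished: undo the jig's clamp and lay the strip gently and squarely on top of the stack of finished strips. The clamp has a left-hand thread, so its black knob loosens clockwise (seen from above); back it off all the way until you feel it come up against its stop, but do not strain it there, or the knob slips round on its brass collar. Do not drag the strip while it is still clamped, draw it straight out of its channel once it is free, and leave the other things alone.

Things in the scene. Friction and masses are not known exactly. Their poses are not given: they have to be found in the camera images.
- knob_grip (a point): Black wing knob on top of the blue jig, upright axis: wing 46 long (own x), 12 wide, 26 high; point at the wing's centre, on the axis; 28 mm round hub below the wing. Clockwise from above loosens: 2.0 to 2.4 rad (not known beforehand) to a solid stop, rising 2.5 mm per rad, running torque 0.12 N m. Anticlockwise it jams within 0.4 rad. It stays where left.
- collar_mark (a point): Red mark on the rim of the brass collar (36 mm diameter, 6 high) under the knob, 16.5 mm from the axis, on this frame's +x, in line with the knob's +x end (red mark too). It turns and rises with the knob; but at a stop the torque jumps up by some 0.4 N m within 0.1 rad, and above 0.6 N m the knob slips round on the collar, which is damage (past 0.2 rad).
- clamp_bar (a point): Middle of the underside of the dark clamp bar below the bridge, over the strip. It rises with the knob: 15 to 16 mm above the jig's bed when clamped, 21 mm fully open. A sprung rubber foot under it (its end 10.5 mm above the bed when open) presses the strip until the bar has risen about 1.5 mm.
- jig_bed (a point): On the knob's axis, at the top of the jig's bed, 30 mm above the table; the strip lies on it and comes out toward this frame's -x. Bed and two guide rails (41 mm apart, 5 high) reach from x = -52 to +38 mm. Bridge over x = -15 to +15 mm, 86 wide, top 42 mm above the bed. Grey foot to x = -66 mm, 10 high. Jig bolted down.
- strip_mid (a point): Centre (half-way up) of the steel strip in the jig: 119 x 36 x 6 mm, 0.16 to 0.26 kg, length along own x, with a hole ringed by bright metal. It lies on the bed under the clamp bar; about 43 mm of its -x end stands free beyond the bed, 30 mm above the table. Its +x end is 23 mm behind the knob's axis.
- strip_front (a point): Middle of the free (-x) end of that strip, half-way up; x axis along the strip, into the jig.
- stack_top (a point): Centre of the top of the stack of finished strips, 24 mm high, 120 mm long (its own x) and 37 to 47 mm wide, loose on the table, 0.78 kg. The strip is to lie on it, length along length, either way round.
- tape: Yellow tape measure, 36 x 68 x 62 mm, a bystander; origin at its underside.
- mug: White mug, 95 mm high, a bystander; origin at its underside.
- can: Orange spray can with a red cap, 66 mm diameter, 212 mm high, a bystander; origin at its underside.
Mind the look-alikes: they are no part of the job. There is more than one size of the part that bears strip_mid; the job needs the smaller.

How it is judged (in metres and radians):
On the way, in this order (a step that is already met when the one before it is completed fails the run):
1. the knob has been turned clockwise to its opening stop: the clamp bar is up within 0.5 mm of its full 6 mm (z of clamp_bar in the frame of jig_bed above 0.0205 m), for 0.2 s.
2. the strip has been drawn out: its centre is more than 90 mm from the knob's axis (horizontal distance between strip_mid and knob_grip above 0.09 m), for 0.1 s.
At the end, for the whole second after the job is handed in: The clamp is still fully open (bar within 0.5 mm of its top), and the strip lies flat and at rest on the stack of finished strips, centred within 15 mm along it and 12 mm across it and in line within 0.2 rad (z of clamp_bar in the frame of jig_bed above 0.0205 m and x of strip_mid in the frame of stack_top between -0.015 and 0.015 m and y of strip_mid in the frame of stack_top between -0.012 and 0.012 m and z of strip_mid in the frame of stack_top between 0 and 0.006 m and angle between the x axis of strip_mid and the x axis of stack_top, either way round below 0.2 rad and linear speed of strip below 0.02 m/s and angle between stack_top's own z axis and vertical below 0.05 rad); the robot touches nothing.
It fails at once if the knob is overstrained: it slips more than 0.2 rad round on its brass collar (angle between the x axis of knob_grip and the x axis of collar_mark, either way round above 0.2 rad).
It fails at once if the strip is dragged more than 5 mm before the clamp bar has risen 4.5 mm (distance of strip_mid from where it was at the start of the episode above 0.005 m and z of clamp_bar in the frame of jig_bed below 0.0195 m).
It fails at once if the strip is dropped or pressed on the stack with more than 45 N (contact force between strip and stack above 45 N).
It fails at once if the strip is jammed against the jig with more than 45 N as it is drawn out (contact force between strip and jig above 45 N).
It fails at once if the stack, tape measure, mug or spray can is moved more than 20 mm (distance of any of stack_top, tape, mug, can from where it was at the start of the episode above 0.02 m).
It also fails if it takes over 69 s, if anything falls off the work surface, if the arm or the gripper's body presses on something with over 40 N, if the wrist force passes 120 N, or if a joint passes its speed limit or range.

## Working session

There is one attempt and no reset: what is moved stays moved. The work goes in short steps, Python scripts to look and compute and a tool call to move; the robot and the scene stay as the last step left them, time stands still between calls to the robot, and variables do not carry over. Pictures are saved under pics/ and viewed, and the job is handed in when it is done.

Besides the shell and the picture viewer there is one more tool, called after "Request:" in YAML: its name, and indented under it one key for each argument. jog_arm: Moves the arm, as the interface text tells. Its arguments: {"type":"object","properties":{"steps":{"type":"array","items":{"type":"array","items":{"type":"number"}}}},"required":["steps"]}

```bash
ls; mkdir -p pics
cat > h.py <<'E'
import numpy as np, cv2
from cell import arm
def save(name,img,scale=1):
    if scale!=1: img=cv2.resize(img,None,fx=scale,fy=scale,interpolation=cv2.INTER_CUBIC)
    cv2.imwrite('pics/'+name+'.png',img[:,:,::-1])
def ray(info,u,v):
    K=np.array(info['camera_matrix']);T=np.array(info['camera_from_world'])
    d=np.linalg.inv(K)@np.array([u,v,1.0]); d=np.array([d[0],-d[1],-d[2]])
    R=T[:3,:3]; o=-R.T@T[:3,3]; return o,R.T@d
def at_z(info,u,v,z):
    o,d=ray(info,u,v); return o+d*(z-o[2])/d[2]
def proj(info,p):
    K=np.array(info['camera_matrix']);T=np.array(info['camera_from_world'])
    c=T[:3,:3]@np.array(p)+T[:3,3]; q=K@np.array([c[0],-c[1],-c[2]]); return q[:2]/q[2]
E
python3 - <<'E'
from h import *
print(arm.observe())
for c in ['scene','side','wrist']:
    im=arm.capture(c); save(c+'0',im,1.5); i=arm.camera_info(c); print(c,i)
    np.save(c+'0.npy',im)
E
```

```text
pics
{'time_s': 0.0, 'q': array([  6.0462851 ,  29.12744971, -13.60843213,  86.00784673,
         7.20320466,  65.82318219,  -8.8697192 ]), 'joint_vel': array([-0.00246183, -0.02453345, -0.05223392, -0.0604211 ,  0.01578245,
       -0.01211074, -0.13085004]), 'tau': array([ 1.19726570e-03, -6.20588279e+01, -2.18696728e+00, -2.49655455e+01,
        1.23123583e-02,  1.21321963e-02,  2.04169703e-05]), 'tool_pos': array([ 6.24829594e-01, -9.74934963e-05,  4.03813404e-01]), 'eef_rot': array([-1.79900449e+02,  2.42624603e-03,  8.99988158e+01]), 'contact_force': array([ 0.35485397, -0.1565181 , -0.22365807]), 'moment': array([-0.00956315,  0.0100637 ,  0.01998433]), 'opening': 0.08571175556319455}
scene {'camera_matrix': array([[387.29471167,   0.        , 256.99470734],
       [  0.        , 387.29471167, 194.16899149],
       [  0.        ,   0.        ,   1.        ]]), 'camera_from_world': array([[ 0.5758848 , -0.81731614, -0.01873595, -0.28388637],
       [ 0.57708553,  0.39017046,  0.71745334, -0.33131697],
       [-0.57907598, -0.42398271,  0.69635456, -0.94035661],
       [ 0.      
[... 332 characters left out ...]
035904,  0.77427178, -0.02728331],
       [ 0.05347247, -0.77248344,  0.6327796 , -1.6076517 ],
       [ 0.        ,  0.        ,  0.        ,  1.        ]])}
wrist {'camera_matrix': array([[276.12465833,   0.        , 258.59318485],
       [  0.        , 276.12465833, 191.30816125],
       [  0.        ,   0.        ,   1.        ]]), 'camera_from_world': array([[ 9.99999400e-01,  2.53932933e-04, -1.06571072e-03,
        -6.25198304e-01],
       [-5.37567881e-04,  9.61341810e-01, -2.75357288e-01,
         3.58692410e-02],
       [ 9.54589987e-04,  2.75357696e-01,  9.61341369e-01,
        -3.79682252e-01],
       [ 0.00000000e+00,  0.00000000e+00,  0.00000000e+00,
         1.00000000e+00]])}
```

View pics/scene0.png

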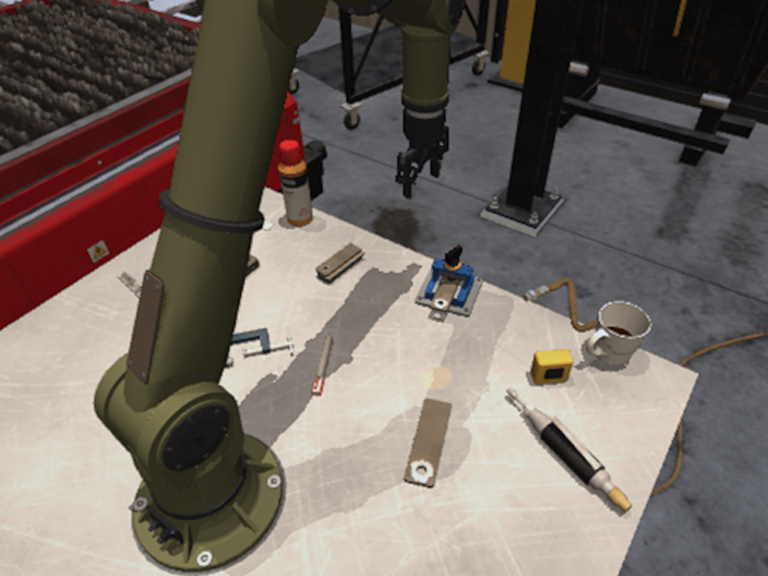

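View pics/side0.png

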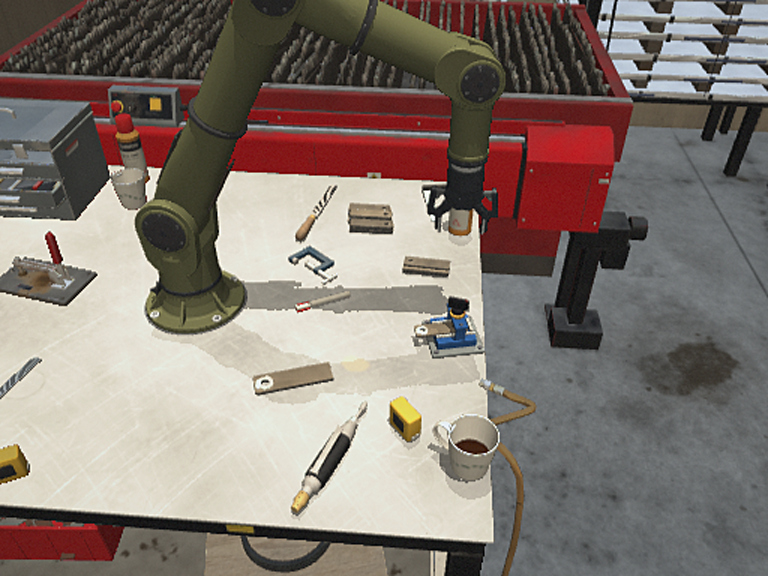

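View pics/wrist0.png

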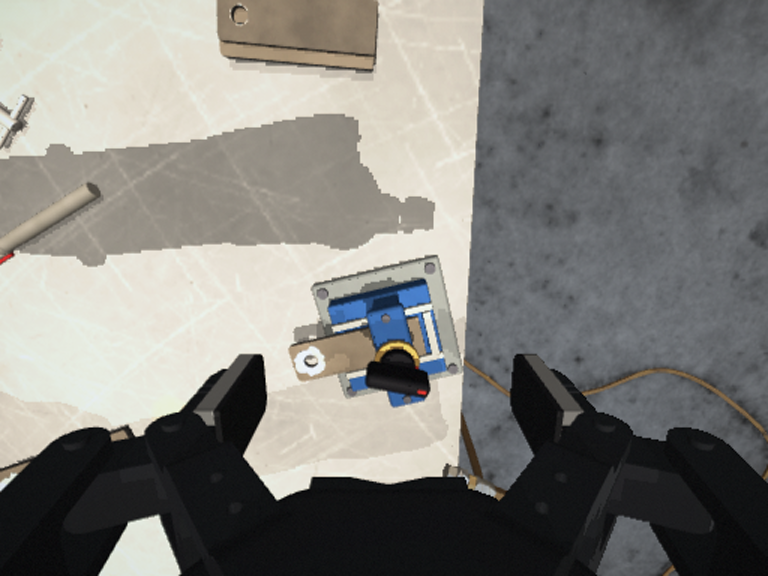

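Jig is seen at wrist (395,345), scene (452,285) and side (455,330). Stack candidates in the side view are (425,266) and (370,218), and there is a loose, larger strip at (292,377). Next I'll use the networks and close crops.

Run:
```python
from h import *
for c in ['scene','side','wrist']:
    for q in ['stack_top','knob_grip','strip_mid','jig_bed']:
        r=arm.regions_of(q,c)
        for x in r[:4]:
            m=x['region']; ys,xs=np.nonzero(m)
            print(c,q,round(x['score'],2),x['rect'],m.sum(),(xs.mean().round(1),ys.mean().round(1)))
a=np.load('side0.npy'); b=np.load('wrist0.npy')
s1=cv2.resize(a[125:190,220:320],(800,520),interpolation=cv2.INTER_CUBIC)
s2=cv2.resize(b[160:280,180:320],(700,600),interpolation=cv2.INTER_CUBIC)
save('stk',s1); save('knob',s2)
```

```text
scene knob_grip 0.5 [293.2, 163.6, 16.6, 23.7] 225 (np.float64(300.6), np.float64(176.1))
scene knob_grip 0.47 [295.3, 164.6, 14.5, 13.0] 115 (np.float64(301.6), np.float64(170.7))
scene strip_mid 0.64 [288.6, 186.9, 19.8, 22.8] 272 (np.float64(295.7), np.float64(196.9))
scene strip_mid 0.55 [269.7, 266.1, 34.2, 61.8] 1063 (np.float64(284.5), np.float64(295.3))
scene jig_bed 0.89 [274.9, 157.6, 49.1, 52.9] 1039 (np.float64(300.5), np.float64(188.0))
side stack_top 0.61 [271.4, 170.1, 26.2, 14.0] 323 (np.float64(283.9), np.float64(177.1))
side knob_grip 0.4 [259.3, 261.5, 20.8, 32.2] 422 (np.float64(269.7), np.float64(278.8))
side strip_mid 0.72 [277.1, 215.0, 26.9, 13.7] 176 (np.float64(287.0), np.float64(219.3))
side strip_mid 0.67 [167.6, 241.9, 50.2, 21.8] 630 (np.float64(193.7), np.float64(252.0))
side jig_bed 0.69 [284.6, 199.7, 35.7, 39.5] 791 (np.float64(304.0), np.float64(221.5))
side jig_bed 0.32 [299.1, 199.4, 10.4, 12.0] 95 (np.float64(305.3), np.float64(203.1))
wrist knob_grip 0.88 [243.2, 232.3, 41.5, 31.0] 965 (np.float64(264.5), np.float64(249.6))
wrist strip_mid 0.83 [189.3, 212.9, 93.4, 40.6] 1577 (np.float64(228.3), np.float64(234.3))
wrist strip_mid 0.7 [1.8, 286.7, 83.9, 41.2] 285 (np.float64(34.6), np.float64(305.1))
wrist jig_bed 0.7 [208.6, 172.0, 102.7, 98.9] 6277 (np.float64(262.1), np.float64(218.2))
```

View pics/stk.png

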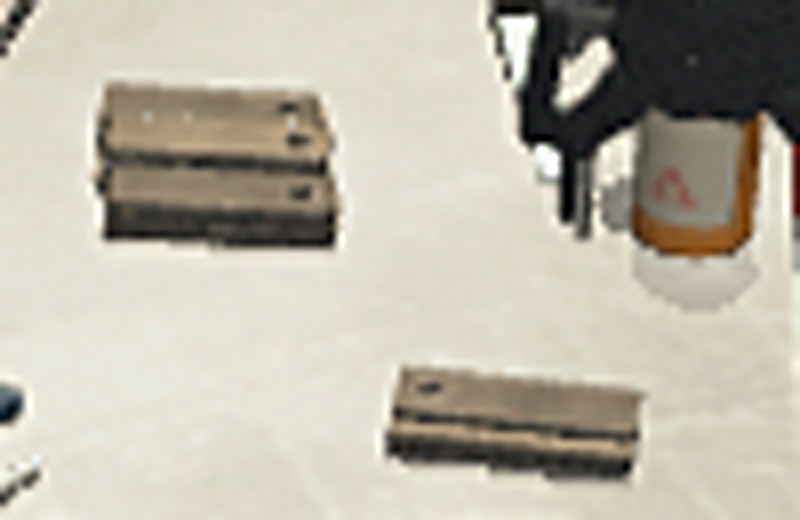

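View pics/knob.png

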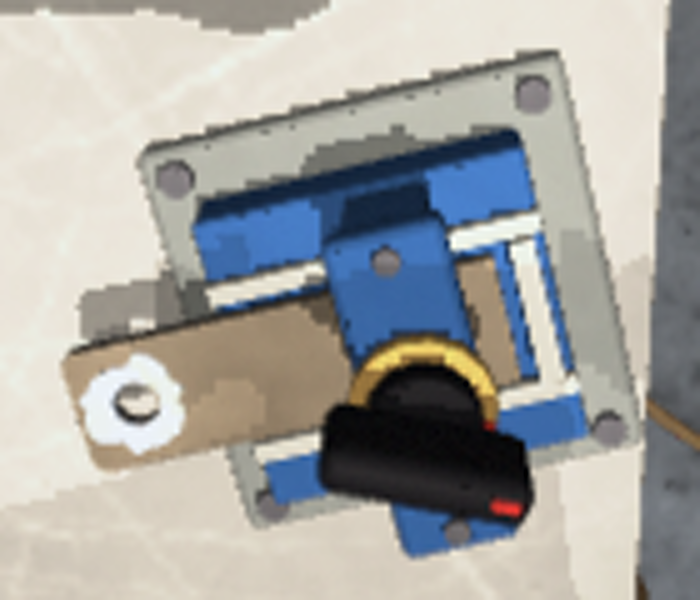

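Run:
```python
from h import *
i=arm.camera_info('side')
def rep(n,pts,z,f):
    P=[at_z(i,*f(p),z) for p in pts]; print(n,[p[:2].round(3).tolist() for p in P]); 
    print('  sides',[round(float(np.linalg.norm(P[k]-P[(k+1)%len(P)])),3) for k in range(len(P))])
f=lambda p:(220+p[0]/8,125+p[1]/8)
rep('B top',[(400,370),(645,390),(638,438),(392,414)],.024,f)
rep('B bottom edge',[(388,460),(632,480)],0,f)
rep('A top',[(105,85),(325,95),(328,168),(100,158)],.024,f)
rep('A front top',[(100,165),(335,172),(338,212),(105,205)],.024,f)
rep('A bottom edge',[(105,240),(335,245)],0,f)
w=arm.camera_info('wrist')
g=lambda p:(p[0]/1.5,p[1]/1.5)
for z in (0.024,.018):
  for p in [(218,0),(378,0),(376,52),(220,40)]: print(z,at_z(w,*g(p),z).round(3))
k=lambda p:(180+p[0]/5,160+p[1]/5)
# strip free end corners z=.036
for p in [(65,355),(103,470),(125,462),(135,402)]: print('strip',at_z(w,*k(p),.036).round(4))
for p in [(140,152),(555,52),(640,440),(255,525)]: print('foot',at_z(w,*k(p),.010).round(4))
# wing top corners
for p in [(330,405),(530,445),(525,525),(325,485),(505,508)]: print('wing', [at_z(w,*k(p),z).round(4).tolist() for z in (.095,.115)])
```

```text
B top [[0.501, 0.192], [0.62, 0.186], [0.617, 0.147], [0.499, 0.156]]
  sides [0.12, 0.039, 0.119, 0.036]
B bottom edge [[0.498, 0.15], [0.616, 0.145]]
  sides [0.118, 0.118]
A top [[0.325, 0.438], [0.445, 0.439], [0.452, 0.367], [0.331, 0.366]]
  sides [0.12, 0.072, 0.121, 0.073]
A front top [[0.332, 0.359], [0.456, 0.364], [0.46, 0.326], [0.339, 0.322]]
  sides [0.124, 0.038, 0.121, 0.038]
A bottom edge [[0.338, 0.325], [0.459, 0.331]]
  sides [0.121, 0.121]
0.024 [0.501 0.189 0.024]
0.024 [0.619 0.189 0.024]
0.024 [0.617 0.155 0.024]
0.024 [0.499 0.163 0.024]
0.018 [0.499 0.191 0.018]
0.018 [0.618 0.191 0.018]
0.018 [0.617 0.156 0.018]
0.018 [0.497 0.165 0.018]
strip [ 0.5386 -0.0818  0.036 ]
strip [ 0.5467 -0.1158  0.036 ]
strip [ 0.5529 -0.1134  0.036 ]
strip [ 0.5565 -0.0955  0.036 ]
foot [ 0.5564 -0.033   0.01  ]
foot [ 0.6695 -0.005   0.01  ]
foot [ 0.6981 -0.1204  0.01  ]
foot [ 0.5848 -0.1483  0.01  ]
wing [[0.6119, -0.0674, 0.095], [0.6129, -0.0575, 0.115]]
wing [[0.6566, -0.0772, 0.095], [0.6544, -0.0667, 0.115]]
wing [[0.656, -0.0974, 0.095], [0.6539, -0.0854, 0.115]]
wing [[0.6105, -0.0872, 0.095], [0.6116, -0.076, 0.115]]
wing [[0.6514, -0.0931, 0.095], [0.6495, -0.0814, 0.115]]
```

B is the stack: 120 x 37 mm top, with its front edge consistent with 24 mm height; A is far too wide. I measure the knob axis at about (0.635, -0.0755), jig yaw about 13.8° and wing yaw about -12°. The strip in the jig is the one to take.

Request:
jog_arm:
  steps:
    - [-19,2.5,10,0,1]
    - [-19,2.5,20,0,1]
    - [-19,2.5,20,0,1]
    - [-18.5,2.5,20,0,1]
    - [0,0,0,-0.12,1]
    - [0,0,0,-0.12,1]
    - [0,0,0,-0.12,1]
    - [0,0,0,-0.12,1]
    - [0,0,0,-0.12,1]
    - [0,0,0,-0.12,1]
    - [0,0,0,-0.12,1]
    - [0,0,0,-0.12,1]

```text
time_s: 1.75
tool_pos: [0.635, -0.0756, 0.3347]
eef_rot: [-180.0, 0.0, 145.3]
contact_force: [0.4, 0.3, 0.2]
opening: 0.0854
```

Request:
jog_arm:
  steps:
    - [0,0,0,-0.12,1]
    - [0,0,0,-0.12,1]
    - [0,0,0,-0.12,1]
    - [0,0,0,-0.04,1]
    - [0,0,0,0,1]
    - [0,0,0,0,1]

```text
time_s: 2.25
tool_pos: [0.635, -0.0757, 0.3346]
eef_rot: [180.0, -0.0, 167.8]
contact_force: [0.1, -0.7, -0.3]
opening: 0.0852
```

Run:
```python
from h import *
s=arm.observe(); print(s['tool_pos'],s['eef_rot'],s['q'],s['moment'],s['contact_force'],s['time_s'])
im=arm.capture('wrist'); save('w1',im,1.5); np.save('w1.npy',im); i=arm.camera_info('wrist'); print(np.linalg.inv(i['camera_from_world'])[:3,3])
import pickle; pickle.dump(i,open('w1.pkl','wb'))
for x in arm.regions_of('knob_grip','wrist')[:2]: print(x['score'],x['rect'])
```

```text
[ 0.63500527 -0.0757409   0.33461934] [ 1.79992780e+02 -5.81846454e-03  1.67797863e+02] [ 24.30726503  36.36203967 -33.98483953  89.06868416  22.16296999
  61.41709117  62.58023997] [0.06430372 0.01583229 0.01137565] [ 0.09677821 -0.65670764 -0.25372182] 2.25
[ 0.56757687 -0.06036981  0.30484255]
0.64 [243.6, 172.6, 31.3, 64.9]
```

View pics/w1.png

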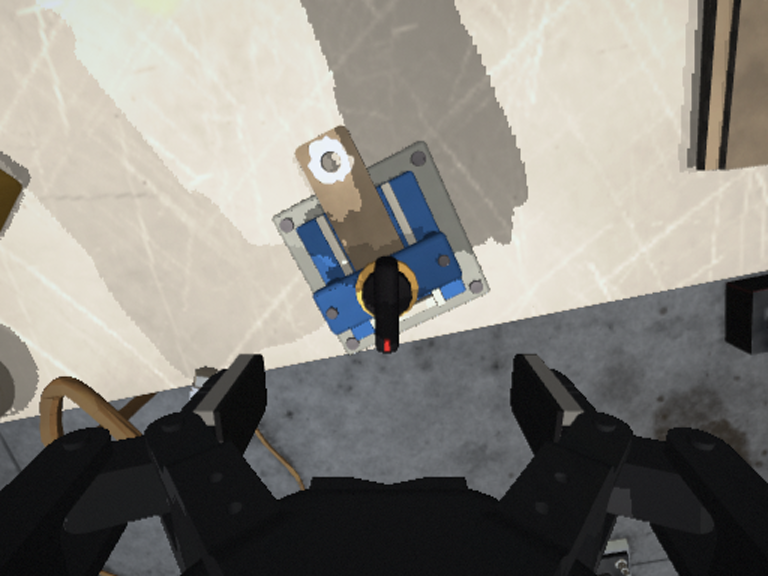

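Run:
```python
from h import *
import pickle; i=pickle.load(open('w1.pkl','rb')); im=np.load('w1.npy')
save('w1c',cv2.resize(im[60:250,170:340],(540,600),interpolation=cv2.INTER_CUBIC))
c=np.array([.635,-.0755]); 
for z in (.095,.10,.105,.11,.115):
  a=at_z(i,257.5,171,z); b=at_z(i,258,234.5,z); print(z,(a+b)[:2]/2,np.linalg.norm(a-b))
print([at_z(i,u/1.5,v/1.5,.036).round(4) for u,v in [(295,148),(349,127),(331,161)]])
print([at_z(i,u/1.5,v/1.5,.010).round(4) for u,v in [(273,217),(425,141),(491,289),(350,353)]])
```

```text
0.095 [ 0.63633679 -0.07596577] 0.05353641373568686
0.1 [ 0.63469842 -0.07559416] 0.052260780820765164
0.105 [ 0.63306005 -0.07522254] 0.05098514790584348
0.11 [ 0.63142168 -0.07485093] 0.0497095149909219
0.115 [ 0.62978331 -0.07447932] 0.048433882076000224
[array([ 0.5437, -0.1138,  0.036 ]), array([ 0.5389, -0.0784,  0.036 ]), array([ 0.5558, -0.0941,  0.036 ])]
[array([ 0.5827, -0.1467,  0.01  ]), array([ 0.5555, -0.0323,  0.01  ]), array([ 0.6678, -0.0039,  0.01  ]), array([ 0.696 , -0.1183,  0.01  ])]
```

View pics/w1c.png

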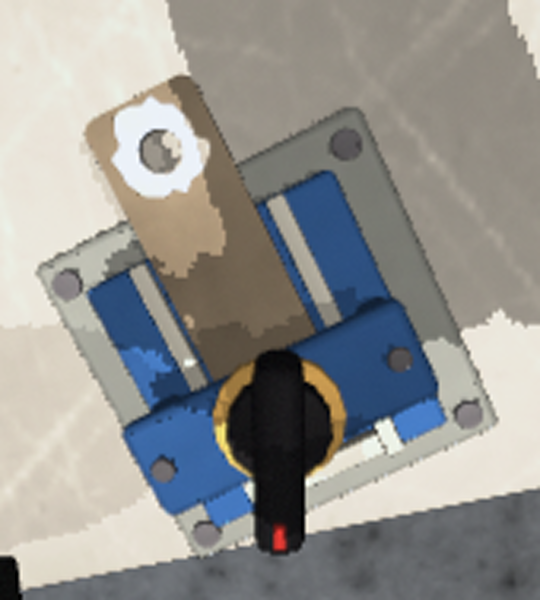

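The wing sits centred between the fingers (column 258 of 512), with its top at about z 0.107 and its bottom at about 0.081. I'll descend so the tips stay above the hub.

Request:
jog_arm:
  steps:
    - [1,0,10,0,0.5]
    - [0,0,20,0,0.5]
    - [0,0,20,0,0.5]
    - [0,0,14,0,0.5]
    - [0,0,8,0,0.5]
    - [0,0,2,0,0.5]
    - [0,0,0,0,0.5]

```text
time_s: 2.93
tool_pos: [0.6339, -0.0752, 0.2601]
eef_rot: [180.0, -0.1, 167.9]
contact_force: [-0.6, -1.3, 0.5]
opening: 0.0427
```

Run:
```python
from h import *
s=arm.observe(); print(s['tool_pos'],s['eef_rot'],s['opening'],s['moment'],s['contact_force'])
im=arm.capture('wrist'); save('w2',im,1.5)
im=arm.capture('side'); save('s2',cv2.resize(im[160:260,250:350],(600,600),interpolation=cv2.INTER_CUBIC))
```

```text
[ 0.63393413 -0.07517191  0.26010879] [ 1.79999716e+02 -5.59736689e-02  1.67917076e+02] 0.04270227181816606 [-0.00320265  0.05177023 -0.00213572] [-0.57702589 -1.30627197  0.51516925]
```

View pics/w2.png

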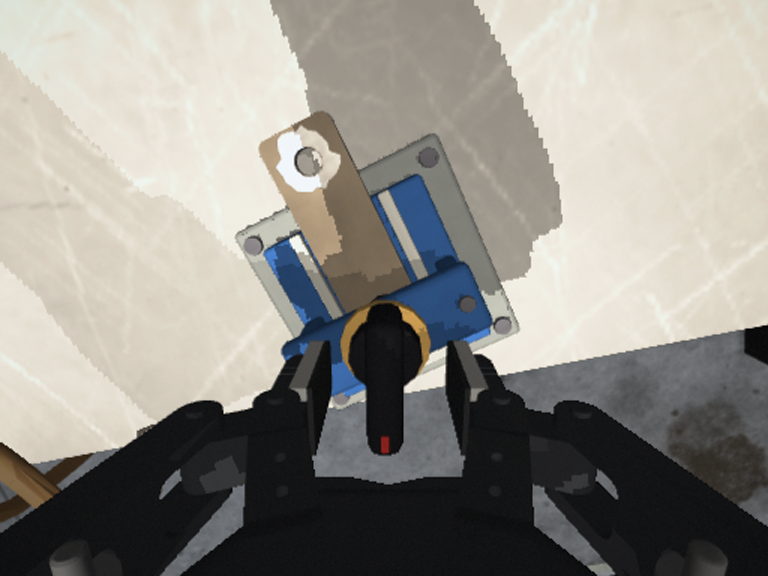

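View pics/s2.png

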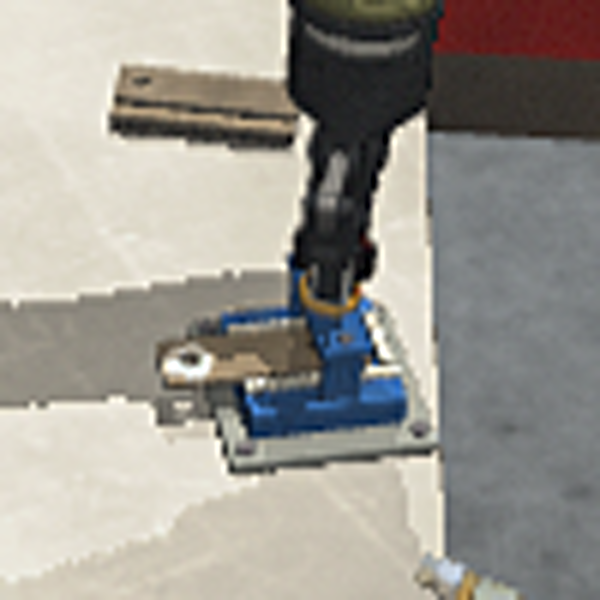

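The pads straddle the wing symmetrically (318 | 387 | 458). Closing now.

Request:
jog_arm:
  steps:
    - [0,0,0,0,0.25]
    - [0,0,0,0,0.15]
    - [0,0,0,0,0]
    - [0,0,0,0,0]
    - [0,0,0,0,0]
    - [0,0,0,0,0]

```text
time_s: 3.53
tool_pos: [0.6343, -0.076, 0.2622]
eef_rot: [-179.9, 0.1, 167.9]
contact_force: [-1.9, -1.8, 7.2]
opening: 0.0224
```

Run:
```python
from h import *
s=arm.observe(); print(s['tool_pos'],s['eef_rot'],s['opening'],s['moment'],s['contact_force'],s['q'][6])
im=arm.capture('wrist'); save('w3',im,1.5)
```

```text
[ 0.63425829 -0.07600864  0.26223273] [-1.79937551e+02  1.28886383e-01  1.67868635e+02] 0.022432586962508685 [-0.42661363  0.28222101  0.01597765] [-1.92442311 -1.81027092  7.16314759] 59.764277768123584
```

View pics/w3.png

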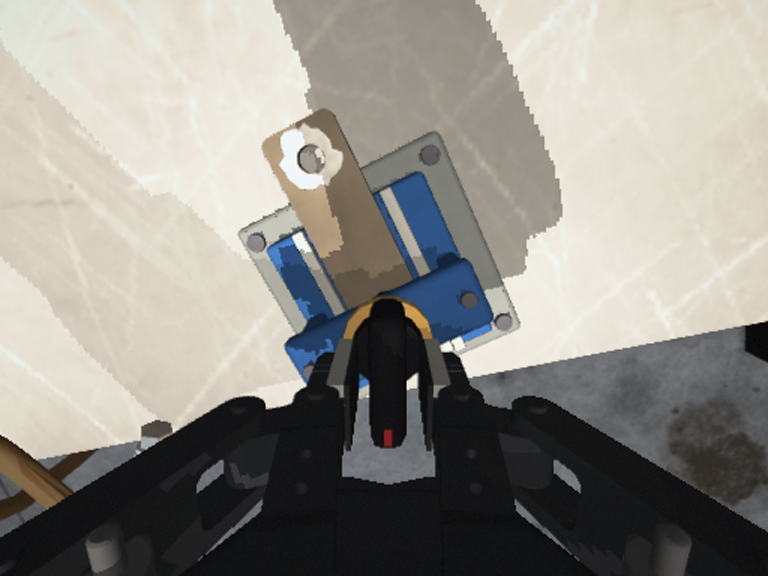

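The tips met the hub: opening stuck at 22 mm and the tool was pushed up 2 mm. I'll open a little, rise and regrip.

Request:
jog_arm:
  steps:
    - [0,0,0,0,0.4]
    - [0,0,0,0,0.4]
    - [0,0,-3,0,0.4]
    - [0,0,-3,0,0.3]
    - [0,0,0,0,0]
    - [0,0,0,0,0]
    - [0,0,0,0,0]
    - [0,0,0,0,0]

```text
time_s: 4.25
tool_pos: [0.6342, -0.0758, 0.2675]
eef_rot: [-179.9, 0.1, 167.9]
contact_force: [-1.5, -3.4, 5.9]
opening: 0.0108
```

Run:
```python
from h import *
s=arm.observe(); print(s['tool_pos'],s['eef_rot'],s['opening'],s['moment'],s['contact_force'],s['q'][6])
im=arm.capture('wrist'); save('w4',im,1.5)
```

```text
[ 0.63417542 -0.07584668  0.26753133] [-1.79943115e+02  7.01943207e-02  1.67899940e+02] 0.010824989045777906 [-0.3846582   0.36830169  0.11230313] [-1.50486445 -3.38625895  5.8761618 ] 60.015537941393546
```

View pics/w4.png

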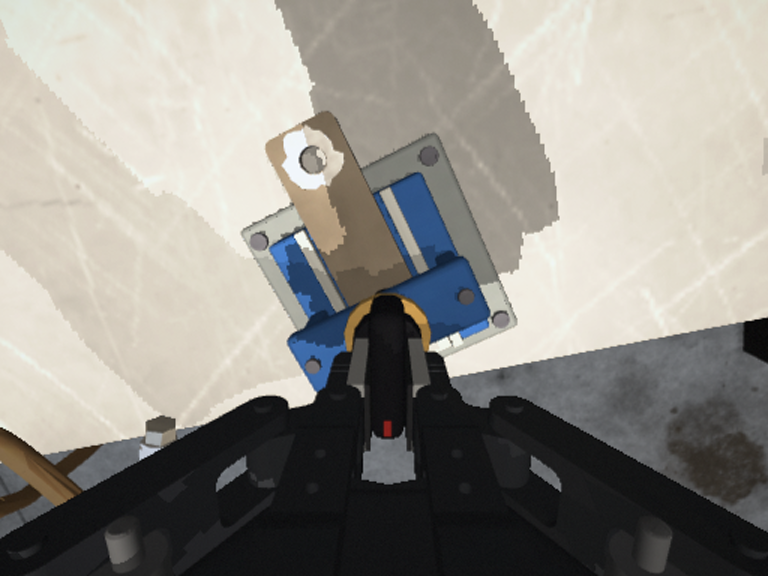

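The wing is gripped (opening 10.8 mm). Starting the turn slowly.

Request:
jog_arm:
  steps:
    - [0,0,-1,0,0]
    - [0,0,-0.5,0.05,0]
    - [0,0,-0.2,0.08,0]
    - [0,0,-0.2,0.08,0]
    - [0,0,-0.2,0.08,0]
    - [0,0,0,0,0]

```text
time_s: 4.8
tool_pos: [0.6339, -0.0765, 0.2685]
eef_rot: [-179.9, 0.0, 151.0]
contact_force: [0.7, -3.5, -1.6]
opening: 0.0105
```

Run:
```python
from h import *
s=arm.observe(); print(s['tool_pos'],s['eef_rot'],s['opening'],s['moment'],s['contact_force'],s['q'][6])
im=arm.capture('wrist'); save('w5',im,1.5)
```

```text
[ 0.63393853 -0.0764927   0.26847123] [-1.79892924e+02  2.97003116e-02  1.51048482e+02] 0.010458260152376646 [-0.85973713 -0.19537563 -0.1611089 ] [ 0.67231453 -3.5363372  -1.57165684] 46.382951008292025
```

View pics/w5.png

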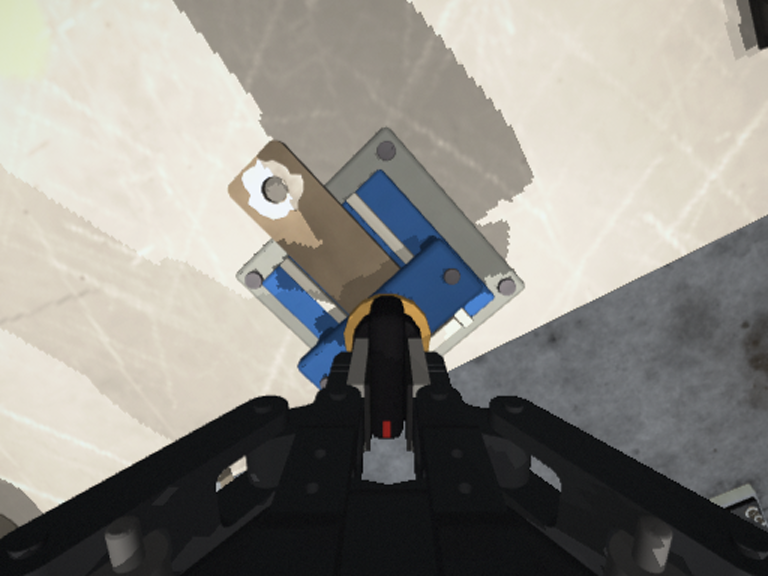

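The knob turns with the tool: the red mark stays aligned and the strip hasn't moved. Continuing.

Request:
jog_arm:
  steps:
    - [0,0,-0.2,0.1,0]
    - [0,0,-0.25,0.1,0]
    - [0,0,-0.25,0.1,0]
    - [0,0,-0.25,0.1,0]
    - [0,0,-0.25,0.1,0]
    - [0,0,-0.25,0.1,0]
    - [0,0,-0.25,0.1,0]
    - [0,0,-0.25,0.1,0]
    - [0,0,0,0,0]

```text
time_s: 5.6
tool_pos: [0.6329, -0.0776, 0.2703]
eef_rot: [-179.8, 0.1, 105.2]
contact_force: [-3.7, -6.4, 0.3]
opening: 0.0109
```

Run:
```python
from h import *
s=arm.observe(); print(s['tool_pos'],s['eef_rot'],s['opening'],s['moment'],s['contact_force'],s['q'][6],s['tau'][6])
```

```text
[ 0.63293784 -0.07755798  0.27030703] [-1.79763089e+02  1.44808715e-01  1.05202267e+02] 0.010851413128677703 [-1.71347684  0.68552755 -0.10480505] [-3.7477986  -6.36738612  0.28355415] 9.457229939236575 -1.3113543391227722
```

Request:
jog_arm:
  steps:
    - [-1,-1.3,0,0,0]
    - [0,0,-0.25,0.1,0]
    - [0,0,-0.25,0.1,0]
    - [0,0,-0.25,0.1,0]
    - [0,0,-0.25,0.1,0]
    - [0,0,-0.25,0.1,0]
    - [0,0,0,0,0]
    - [0,0,0,0,0]

```text
time_s: 6.27
tool_pos: [0.6317, -0.078, 0.2715]
eef_rot: [-179.8, 0.2, 76.9]
contact_force: [-4.7, -4.9, 1.9]
opening: 0.0106
```

Run:
```python
from h import *
s=arm.observe(); print(s['tool_pos'],s['eef_rot'],s['opening'],s['moment'],s['contact_force'],s['q'][6],s['tau'][6])
im=arm.capture('wrist'); save('w6',im,1.5)
```

```text
[ 0.63166522 -0.07802739  0.27152692] [-1.79794779e+02  1.75785428e-01  7.68917166e+01] 0.01063871907803416 [-1.41055435  1.11845949 -0.07306764] [-4.73415598 -4.90460356  1.90322169] -13.096805801435826 -0.18015580717474222
```

View pics/w6.png

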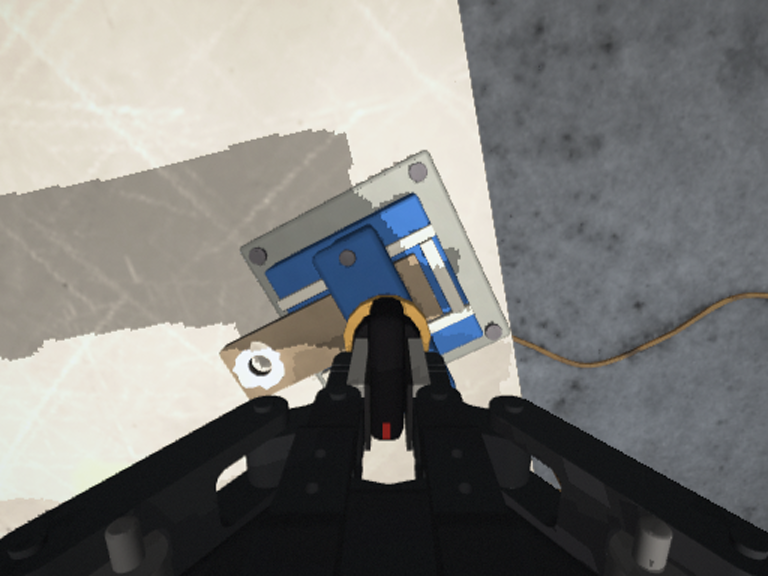

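Request:
jog_arm:
  steps:
    - [-1.2,-0.8,0,0,0]
    - [0,0,-0.25,0.1,0]
    - [0,0,-0.25,0.1,0]
    - [0,0,-0.25,0.1,0]
    - [0,0,0,0,0]
    - [0,0,0,0,0]

```text
time_s: 6.82
tool_pos: [0.6307, -0.0782, 0.2722]
eef_rot: [-179.8, 0.2, 59.7]
contact_force: [-5.0, -4.2, 2.4]
opening: 0.0103
```

```bash
cat > st.py <<'E'
from h import *
s=arm.observe(); print(s['tool_pos'],s['eef_rot'],s['opening'],s['moment'],s['contact_force'],s['q'][6],s['tau'][6],s['time_s'])
E
python3 st.py
```

```text
[ 0.63068187 -0.07816906  0.27222857] [-1.79819801e+02  1.63352311e-01  5.97358476e+01] 0.010284809492093318 [-0.97381189  1.10312124 -0.11609015] [-5.03449269 -4.20074172  2.4318839 ] -26.712539592339102 -0.17538263462483883 6.8167
```

Request:
jog_arm:
  steps:
    - [0,0,-0.15,0.05,0]
    - [0,0,-0.15,0.05,0]
    - [0,0,0,0,0]
    - [0,0,0,0,0]

```text
time_s: 7.15
tool_pos: [0.6305, -0.0781, 0.2725]
eef_rot: [-179.8, 0.2, 54.0]
contact_force: [-6.7, -2.9, 2.0]
opening: 0.0109
```

```bash
python3 st.py
```

```text
[ 0.63054855 -0.07812255  0.27250032] [-1.79810156e+02  1.78195579e-01  5.40295888e+01] 0.010898436645429164 [-0.90915183  1.21959686 -0.04169375] [-6.65570712 -2.90401063  2.01080359] -31.255027857962208 -0.06287934025749564 7.15
```

Request:
jog_arm:
  steps:
    - [0,0,-0.15,0.05,0]
    - [0,0,0,0,0]
    - [0,0,0,0,0]

```text
time_s: 7.4
tool_pos: [0.6305, -0.0781, 0.2726]
eef_rot: [-179.8, 0.2, 51.2]
contact_force: [-5.7, -2.4, 3.2]
opening: 0.0104
```

```bash
python3 st.py
```

```text
[ 0.63049612 -0.0780571   0.27261309] [-179.80314599    0.18735658   51.17254186] 0.010439797601080198 [-0.8375765   1.32813135 -0.03559152] [-5.68296122 -2.38430813  3.21430064] -33.52955865612066 -0.08994314353913069 7.4
```

Request:
jog_arm:
  steps:
    - [0,0,-0.15,0.05,0]
    - [0,0,0,0,0]
    - [0,0,0,0,0]

```text
time_s: 7.65
tool_pos: [0.6304, -0.078, 0.2727]
eef_rot: [-179.8, 0.2, 48.3]
contact_force: [-5.8, -4.3, 3.7]
opening: 0.0111
```

```bash
python3 st.py
```

```text
[ 0.63042143 -0.07797731  0.27274911] [-179.7998924     0.20035109   48.31543859] 0.011058540661996557 [-0.7931894   1.37465102 -0.03989548] [-5.77139675 -4.33599077  3.68688023] -35.806420847039135 -0.09090180974453688 7.65
```

Request:
jog_arm:
  steps:
    - [0,0,-0.15,0.05,0]
    - [0,0,0,0,0]
    - [0,0,0,0,0]

```text
time_s: 7.9
tool_pos: [0.6303, -0.0779, 0.2729]
eef_rot: [-179.8, 0.2, 45.4]
contact_force: [-6.2, -3.7, 3.7]
opening: 0.0112
```

```bash
python3 st.py
```

```text
[ 0.63034108 -0.07794358  0.2728698 ] [-179.79383814    0.21611185   45.44995415] 0.011210856219047598 [-0.78233439  1.40407299 -0.02742411] [-6.20348099 -3.69948935  3.6843212 ] -38.08471391176166 -0.09176124818623066 7.9
```

Request:
jog_arm:
  steps:
    - [0,0,-0.15,0.05,0]
    - [0,0,0,0,0]
    - [0,0,0,0,0]

```text
time_s: 8.15
tool_pos: [0.6303, -0.0779, 0.273]
eef_rot: [-179.8, 0.2, 42.6]
contact_force: [-6.2, -3.1, 4.3]
opening: 0.0109
```

```bash
python3 st.py
```

```text
[ 0.63028895 -0.07786549  0.27298197] [-179.79322398    0.22957035   42.59035848] 0.010877283900126735 [-0.67378391  1.50758389 -0.05698084] [-6.20300865 -3.06521119  4.26959917] -40.36236386085075 -0.09244699263945222 8.15
```

Request:
jog_arm:
  steps:
    - [0,0,-0.2,0.05,0]
    - [0,0,0,0,0]
    - [0,0,0,0,0]

```text
time_s: 8.4
tool_pos: [0.6303, -0.0778, 0.2731]
eef_rot: [-179.8, 0.2, 39.7]
contact_force: [-7.6, -1.8, 3.0]
opening: 0.0108
```

```bash
python3 st.py; python3 -c "
from h import *
save('w7',arm.capture('wrist'),1.5)"
```

```text
[ 0.63025743 -0.07778073  0.27310287] [-179.790932      0.24392449   39.72825184] 0.010806871666817782 [-0.71954308  1.53080836  0.04448591] [-7.59481338 -1.8363928   3.03284841] -42.6391501470369 -0.09201598819345236 8.4
```

View pics/w7.png

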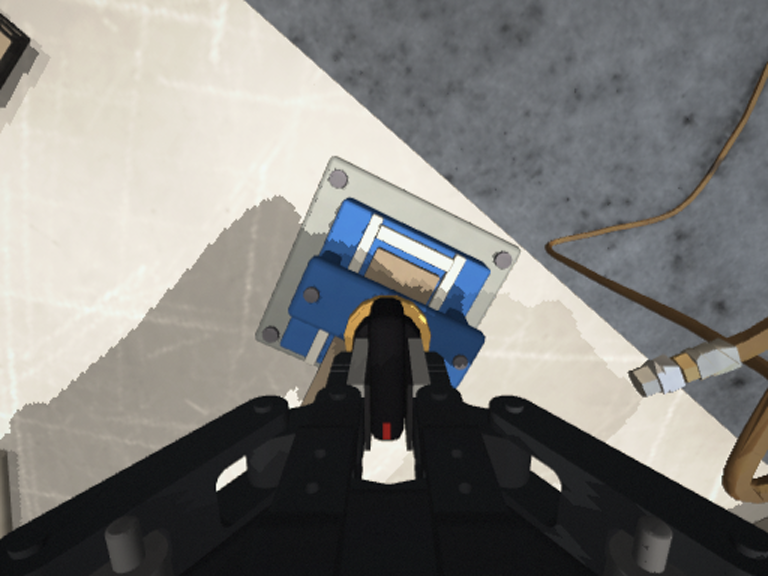

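The knob stays aligned in the pads. The stop isn't felt yet at 2.24 rad, so I'll use smaller steps.

Request:
jog_arm:
  steps:
    - [0,0,-0.15,0.04,0]
    - [0,0,0,0,0]
    - [0,0,0,0,0]

```text
time_s: 8.7
tool_pos: [0.6302, -0.0777, 0.2732]
eef_rot: [-179.8, 0.3, 37.4]
contact_force: [-7.9, -3.1, 3.2]
opening: 0.0107
```

```bash
python3 st.py
```

```text
[ 0.63020048 -0.07774033  0.27321346] [-179.790113      0.25635036   37.44347386] 0.010714811704752275 [-0.68526952  1.53119328 -0.01039338] [-7.94493816 -3.10132153  3.16601965] -44.45760888312386 -0.09714307961985469 8.7
```

Request:
jog_arm:
  steps:
    - [0,0,-0.15,0.03,0]
    - [0,0,0,0,0]
    - [0,0,0,0,0]

```text
time_s: 8.95
tool_pos: [0.6302, -0.0777, 0.2733]
eef_rot: [-179.8, 0.3, 35.7]
contact_force: [-6.9, -2.2, 2.5]
opening: 0.0111
```

```bash
python3 st.py
```

```text
[ 0.63016539 -0.07767577  0.27329242] [-179.78518895    0.26603503   35.73203534] 0.011077220922086413 [-0.66774381  1.58966031 -0.00877216] [-6.86574273 -2.23926772  2.48523188] -45.81997325061283 -0.10085469111800194 8.95
```

Request:
jog_arm:
  steps:
    - [0,0,-0.1,0.03,0]
    - [0,0,0,0,0]
    - [0,0,0,0,0]

```text
time_s: 9.2
tool_pos: [0.6301, -0.0776, 0.2734]
eef_rot: [-179.8, 0.3, 34.0]
contact_force: [-5.6, -2.2, 2.7]
opening: 0.011
```

```bash
python3 st.py
```

```text
[ 0.63012917 -0.07764694  0.27335751] [-179.78580972    0.27727924   34.01287939] 0.010984027513703455 [-0.58224326  1.58191854 -0.04878203] [-5.6403823  -2.22484882  2.72679736] -47.18693503801671 -0.1002617902122438 9.2
```

Request:
jog_arm:
  steps:
    - [0,0,-0.1,0.03,0]
    - [0,0,0,0,0]
    - [0,0,0,0,0]

```text
time_s: 9.45
tool_pos: [0.6301, -0.0776, 0.2734]
eef_rot: [-179.8, 0.3, 32.4]
contact_force: [-7.7, -2.6, 3.3]
opening: 0.0108
```

```bash
python3 st.py
```

```text
[ 0.63012579 -0.07755385  0.27340963] [-179.79788987    0.29374831   32.35071623] 0.010806443603477604 [-0.61717102  1.64452395  0.40145292] [-7.66314545 -2.56856519  3.34982197] -48.52317547561294 -0.48316262662410736 9.45
```

The stop is felt: joint 7 torque jumped from 0.10 to 0.48 N m after 2.37 rad. I'll ease off a hair and release.

Request:
jog_arm:
  steps:
    - [0,0,0,-0.03,0]
    - [0,0,0,0,0.1]
    - [0,0,0,0,0.25]
    - [0,0,0,0,0.4]
    - [0,0,0,0,0.4]
    - [0,0,-10,0,0.5]
    - [0,0,-30,0,0.5]
    - [0,0,-30,0,0.5]
    - [0,0,0,0,0.5]

```text
time_s: 10.2
tool_pos: [0.6336, -0.0777, 0.3512]
eef_rot: [179.6, -0.5, 33.9]
contact_force: [1.1, -0.1, 0.3]
opening: 0.0427
```

```bash
python3 st.py
python3 - <<'E'
from h import *
import pickle
im=arm.capture('wrist'); save('w8',im,1.5); np.save('w8.npy',im); pickle.dump(arm.camera_info('wrist'),open('w8.pkl','wb'))
im=arm.capture('side'); save('s8',cv2.resize(im[160:260,250:350],(600,600),interpolation=cv2.INTER_CUBIC))
E
```

```text
[ 0.63362457 -0.07774182  0.35115917] [179.63868168  -0.45637499  33.89019351] 0.04274895123521436 [-0.03719021 -0.06994203 -0.01906133] [ 1.11666471 -0.10367142  0.29398226] -47.758821879764504 -0.05476917838677764 10.2
```

View pics/w8.png

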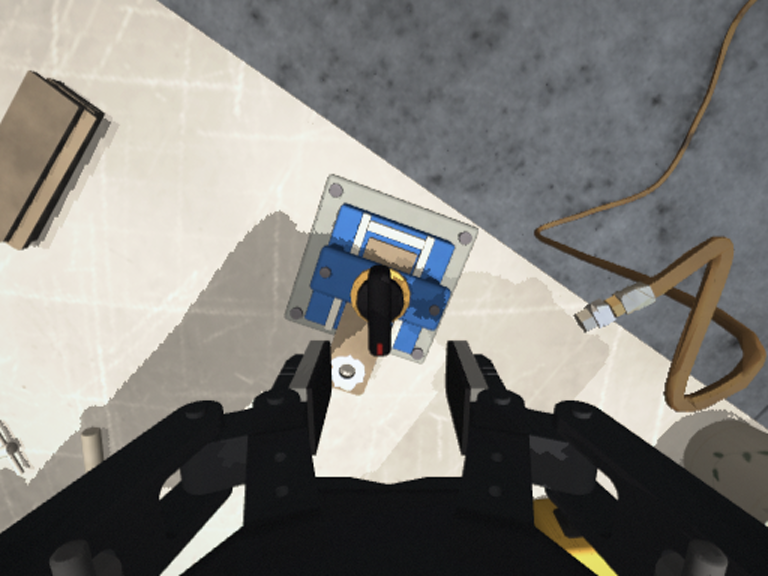

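View pics/s8.png

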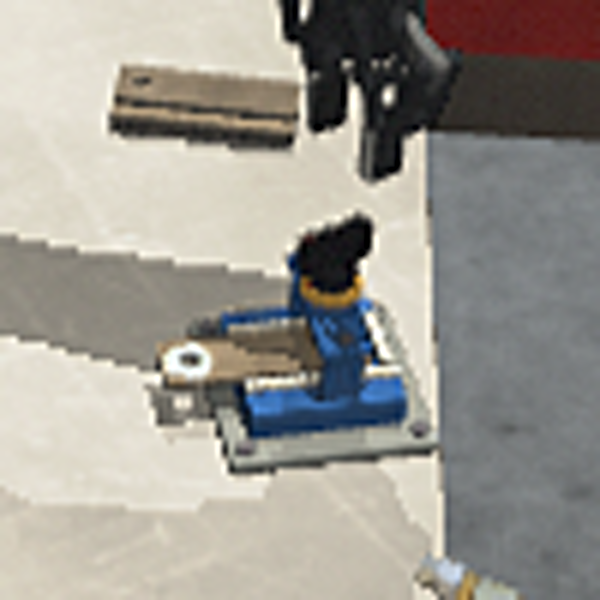

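Run:
```python
from h import *
import pickle
D=[(167.9,.6342,-.0758),(151.0,.6339,-.0765),(105.2,.6329,-.0776),(76.9,.6317,-.0780),(59.7,.6307,-.0782),(39.7,.6303,-.0778),(32.35,.6301,-.0776)]
A=[];b=[]
for t,x,y in D:
    t=np.radians(t);c,s=np.cos(t),np.sin(t)
    A+=[[1,0,c,s],[0,1,s,-c]];b+=[x,y]
r=np.linalg.lstsq(np.array(A),np.array(b),rcond=None); print(r[0],np.sqrt(r[1]/7))
i=pickle.load(open('w8.pkl','rb'))
g=lambda u,v,z:at_z(i,u/1.5,v/1.5,z)[:2]
for n,u,v,z in [('foot',332,174,.01),('foot',479,236,.01),('foot',425,362,.01),('foot',284,318,.01),('hole',348,371,.036),('corner',362,394,.036)]: print(n,g(u,v,z).round(4))
```

```text
[ 6.31670026e-01 -7.57997669e-02 -2.30610985e-03  5.65663325e-04] [0.00019945]
foot [ 0.6689 -0.0072]
foot [ 0.6922 -0.1224]
foot [ 0.5852 -0.1485]
foot [ 0.5543 -0.0337]
hole [ 0.5559 -0.0953]
corner [ 0.5455 -0.1146]
```

Request:
jog_arm:
  steps:
    - [-23,-9.3,5,0,0.7]
    - [-23,-9.3,8,0,0.7]
    - [-23,-9.3,8,0,0.7]
    - [0,0,0,-0.124,0.7]
    - [0,0,0,-0.124,0.7]
    - [0,0,0,-0.124,0.7]
    - [0,0,0,-0.124,0.7]
    - [0,0,0,-0.124,0.7]
    - [0,0,0,-0.124,0.7]
    - [0,0,0,-0.124,0.7]
    - [0,0,0,-0.124,0.7]
    - [0,0,0,-0.124,0.7]

```text
time_s: 11.3
tool_pos: [0.5589, -0.0926, 0.3226]
eef_rot: [-179.9, -0.0, 98.2]
contact_force: [0.2, -0.0, 0.0]
opening: 0.0601
```

Request:
jog_arm:
  steps:
    - [0,0,0,-0.124,0.7]
    - [0,0,0,-0.124,0.7]
    - [0,0,0,-0.124,0.7]
    - [0,0,0,-0.124,0.7]
    - [0,0,0,-0.124,0.7]
    - [0,0,0,-0.124,0.7]
    - [0,0,0,-0.124,0.7]
    - [0,0,0,-0.124,0.7]
    - [0,0,0,-0.124,0.7]
    - [0,0,0,-0.124,0.7]
    - [0,0,0,-0.124,0.7]
    - [0,0,0,-0.124,0.7]

```text
time_s: 12.3
tool_pos: [0.5588, -0.0927, 0.3226]
eef_rot: [180.0, -0.1, -176.6]
contact_force: [0.0, -0.1, 0.6]
opening: 0.0601
```

Request:
jog_arm:
  steps:
    - [0,0,0,-0.124,0.7]
    - [0,0,0,-0.07,0.7]
    - [0,0,0,0,0.7]
    - [0,0,0,0,0.7]

```text
time_s: 12.63
tool_pos: [0.5589, -0.0929, 0.3227]
eef_rot: [179.9, -0.1, -166.0]
contact_force: [-1.0, -0.3, 0.4]
opening: 0.0599
```

```bash
python3 st.py
python3 - <<'E'
from h import *
import pickle
im=arm.capture('wrist'); save('w9',im,1.5); np.save('w9.npy',im); pickle.dump(arm.camera_info('wrist'),open('w9.pkl','wb'))
E
```

```text
[ 0.55890113 -0.09291527  0.32271149] [ 1.79940457e+02 -5.66855579e-02 -1.65968597e+02] 0.059932219155869416 [-0.06856231  0.0168803  -0.01516625] [-0.98853959 -0.34042296  0.4218926 ] 87.36174576746374 0.37057846784591675 12.6333
```

View pics/w9.png

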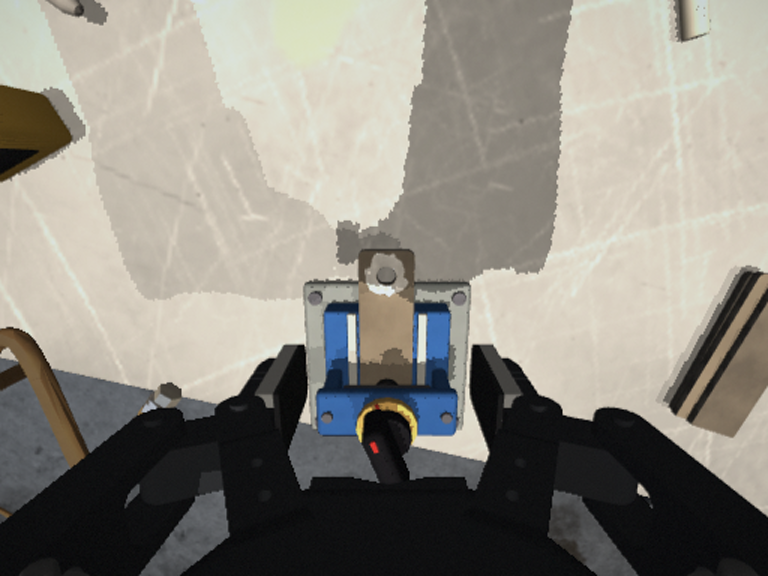

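Run:
```python
from h import *
import pickle
i=pickle.load(open('w9.pkl','rb'))
g=lambda u,v,z:at_z(i,u/1.5,v/1.5,z)[:2]
a,b=g(359,250,.036),g(413.5,250,.036); print('front',a,b,(a+b)/2,np.linalg.norm(a-b),np.degrees(np.arctan2(*( (a-b)[::-1]))))
c,d=g(357,380,.036),g(415,380,.036); print('rear',c,d,(c+d)/2,np.linalg.norm(c-d)); m=(c+d)/2-(a+b)/2; print(np.degrees(np.arctan2(m[1],m[0])))
f=[g(u,v,.01) for u,v in [(306,282),(470,282),(468,431),(310,431)]]; print(f); 
T=np.array([.5589,-.0929]); x=np.array([np.cos(np.radians(-166)),np.sin(np.radians(-166))]); y=np.array([np.sin(np.radians(-166)),-np.cos(np.radians(-166))])
fr=(a+b)/2; print('front in tool',(fr-T)@x,(fr-T)@y)
# side-camera front check
```

```text
front [ 0.54411945 -0.11489806] [ 0.53580525 -0.08161303] [ 0.53996235 -0.09825554] 0.034307710184394664 -75.9751931260519
rear [ 0.63309419 -0.09588445] [ 0.62340276 -0.05707054] [ 0.62824847 -0.0764775 ] 0.0400055460388298
13.856842331592247
[array([ 0.58089473, -0.14674818]), array([ 0.55274276, -0.03403448]), array([6.69750932e-01, 4.06526041e-04]), array([ 0.6999508, -0.1205645])]
front in tool 0.019670740675539387 -0.0006150280535546669
```

The strip lies straight in view: free end at row 250, columns 359–413, hole ring at (386,274). Descending over its free end.

Request:
jog_arm:
  steps:
    - [-3,-0.5,10,0,0.7]
    - [0,0,25,0,0.7]
    - [0,0,30,0,0.7]
    - [0,0,25,0,0.7]
    - [0,0,15,0,0.7]
    - [0,0,10,0,0.7]
    - [0,0,5.5,0,0.6]
    - [0,0,0,0,0.6]
    - [0,0,0,0,0.6]

```text
time_s: 13.43
tool_pos: [0.5625, -0.0924, 0.2032]
eef_rot: [-180.0, 0.0, -165.8]
contact_force: [-0.6, 0.1, 0.6]
opening: 0.0509
```

```bash
python3 st.py
python3 - <<'E'
from h import *
im=arm.capture('wrist'); save('w10',im,1.5)
im=arm.capture('side'); save('s10',cv2.resize(im[160:260,250:350],(600,600),interpolation=cv2.INTER_CUBIC))
E
```

```text
[ 0.56249806 -0.09239868  0.20319529] [-1.79992169e+02  3.56554417e-02 -1.65842218e+02] 0.050893429737132075 [ 0.01477223 -0.02527342 -0.03433874] [-0.61838191  0.05800034  0.55658791] 80.35967887102855 -0.04819859052076936 13.4333
```

View pics/w10.png

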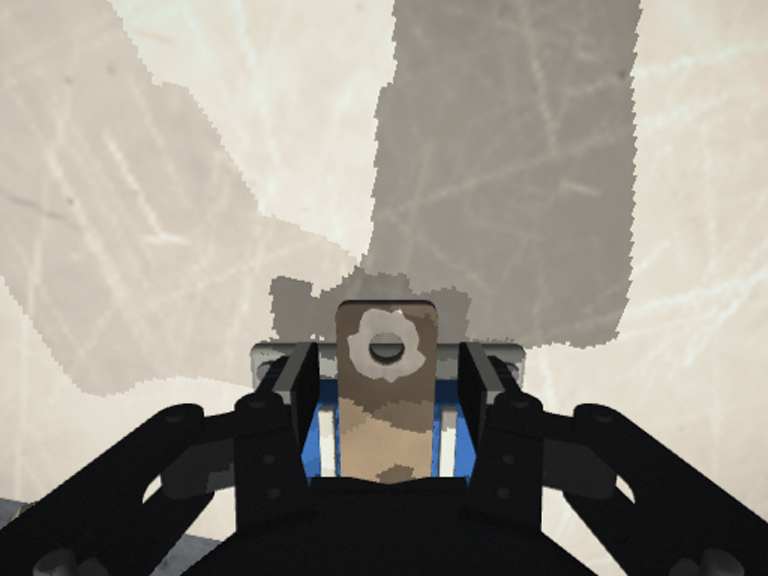

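View pics/s10.png

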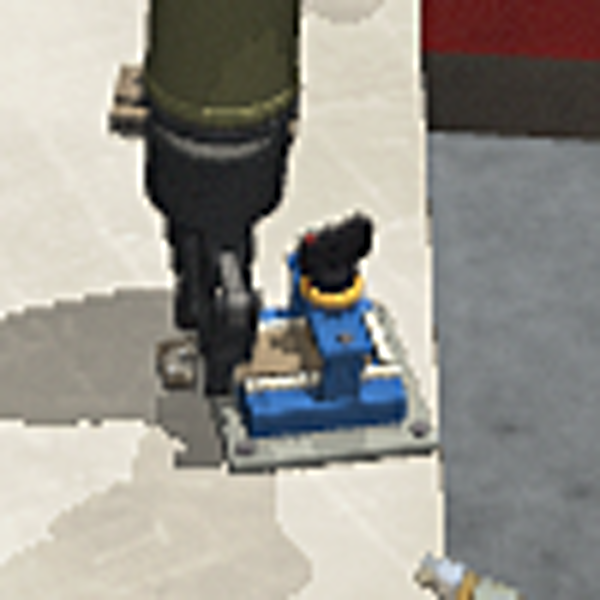

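Request:
jog_arm:
  steps:
    - [0,-0.5,1.2,0,0.5]
    - [0,0,0,0,0.42]
    - [0,0,0,0,0.3]
    - [0,0,0,0,0.2]
    - [0,0,0,0,0.2]
    - [0,0,0,0,0.2]

```text
time_s: 14.03
tool_pos: [0.5625, -0.0932, 0.2024]
eef_rot: [-180.0, 0.1, -165.9]
contact_force: [-0.7, -0.4, 5.1]
opening: 0.0335
```

```bash
python3 st.py
python3 - <<'E'
from h import *
im=arm.capture('wrist'); save('w11',im,1.5)
E
```

```text
[ 0.56245415 -0.09324988  0.20243076] [-1.79954265e+02  5.47158902e-02 -1.65855086e+02] 0.03353588364449253 [-0.03754615  0.13557056  0.0317297 ] [-0.71223341 -0.35518151  5.07311372] 80.34201865433104 0.011821135121863335 14.0333
```

View pics/w11.png

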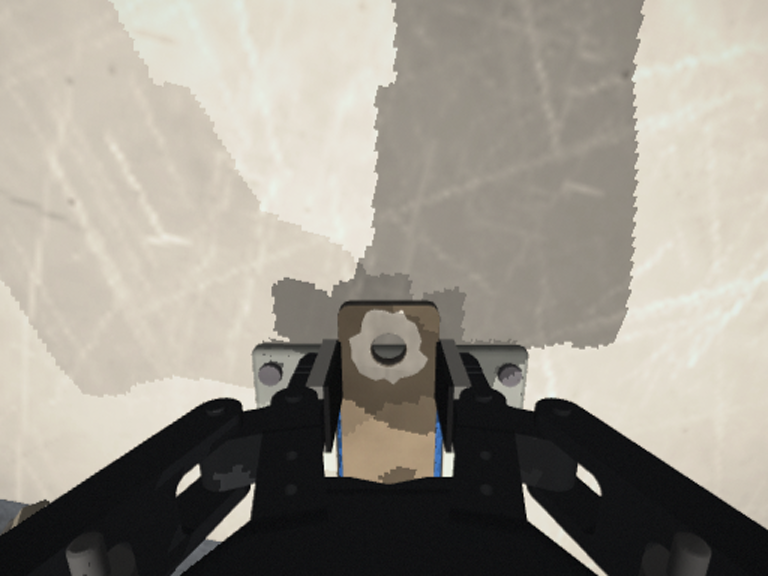

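The strip is held between the pads. A small draw first, to check that it follows.

Request:
jog_arm:
  steps:
    - [0,0,-1,0,0.2]
    - [2,0,0,0,0.2]
    - [4,0,0,0,0.2]
    - [4,0,0,0,0.2]
    - [0,0,0,0,0.2]

```text
time_s: 14.5
tool_pos: [0.5517, -0.0958, 0.2026]
eef_rot: [-180.0, -0.1, -165.8]
contact_force: [-1.6, 0.2, 1.4]
opening: 0.0334
```

```bash
python3 st.py
python3 - <<'E'
from h import *
im=arm.capture('wrist'); save('w12',im,1.5)
im=arm.capture('side'); save('s12',cv2.resize(im[160:260,250:350],(600,600),interpolation=cv2.INTER_CUBIC))
E
```

```text
[ 0.55170871 -0.09578694  0.20260855] [-1.79999918e+02 -5.09038039e-02 -1.65845001e+02] 0.033428213913576685 [ 0.02240447  0.33407257 -0.00150117] [-1.5671791   0.21417122  1.41147665] 80.33151779014963 -0.024568058433942497 14.5
```

View pics/w12.png

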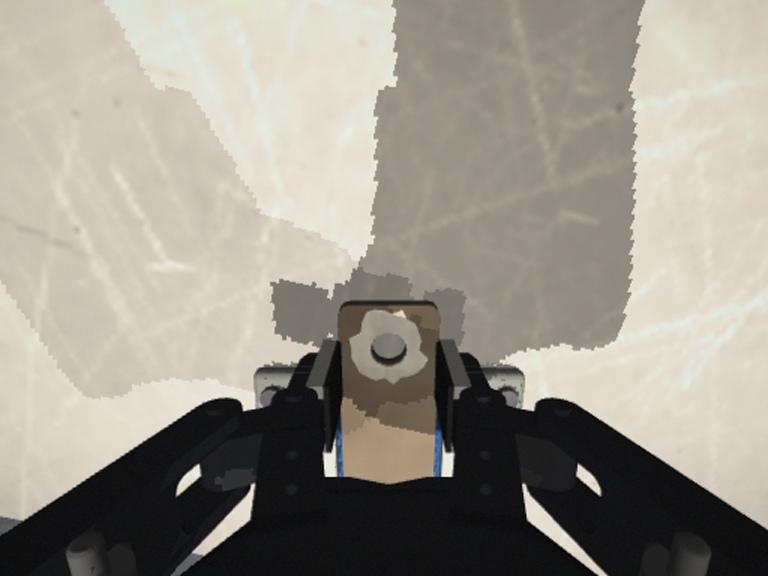

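View pics/s12.png

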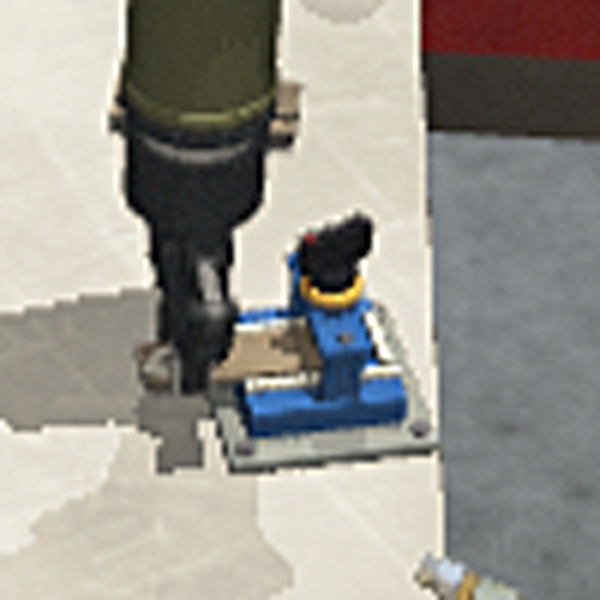

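The strip follows with almost no force. Drawing on.

Request:
jog_arm:
  steps:
    - [6,0,-0.2,0,0.2]
    - [8,0,0,0,0.2]
    - [8,0,0,0,0.2]
    - [8,0,0,0,0.2]
    - [0,0,0,0,0.2]

```text
time_s: 15.02
tool_pos: [0.5214, -0.1037, 0.2026]
eef_rot: [-180.0, -0.2, -165.9]
contact_force: [-0.6, -0.8, 0.2]
opening: 0.0337
```

```bash
python3 st.py
```

```text
[ 0.52135188 -0.10368692  0.20261397] [-1.79986800e+02 -1.61057058e-01 -1.65877023e+02] 0.03371648433206905 [-0.05346239  0.17607669 -0.00406467] [-0.56849276 -0.77504768  0.19724573] 80.19502328700025 -0.02032304706517607 15.0167
```

Request:
jog_arm:
  steps:
    - [8,0,0,0,0.2]
    - [10,0,0,0,0.2]
    - [10,0,0,0,0.2]
    - [10,0,0,0,0.2]
    - [8,0,0,0,0.2]
    - [6,0,0,0,0.2]
    - [0,0,0,0,0.2]

```text
time_s: 15.6
tool_pos: [0.4714, -0.1162, 0.2027]
eef_rot: [-180.0, -0.1, -165.9]
contact_force: [-1.0, -0.7, -1.9]
opening: 0.0338
```

```bash
python3 st.py;  python3 - <<'E'
from h import *
im=arm.capture('wrist'); save('w13',im,1.5)
im=arm.capture('side'); save('s13',cv2.resize(im[160:260,210:343],(800,600),interpolation=cv2.INTER_CUBIC))
E
```

```text
[ 0.47144626 -0.11621653  0.20270485] [-1.79992880e+02 -1.17090485e-01 -1.65876922e+02] 0.033782562016796754 [ 0.00146645  0.10356883 -0.00766252] [-0.95117601 -0.73542624 -1.90742072] 80.16906499999583 0.0036776346678379923 15.6
```

View pics/w13.png

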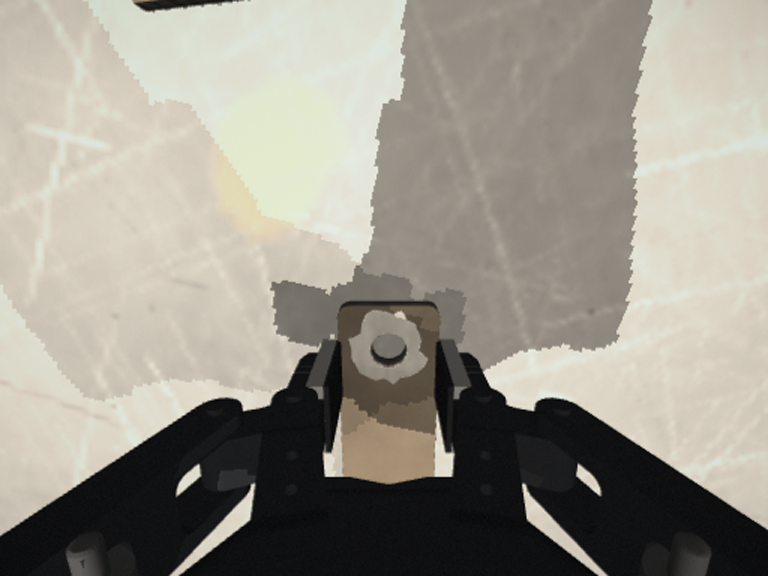

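View pics/s13.png

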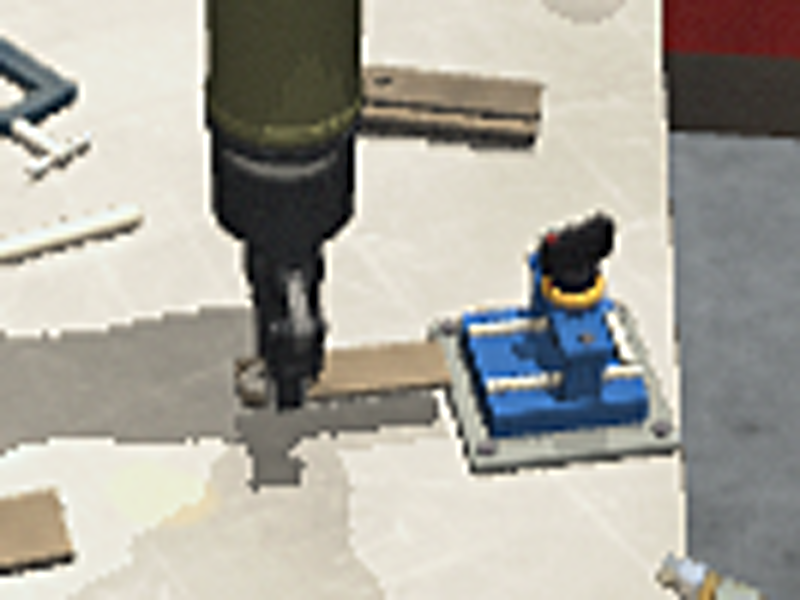

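The strip is fully out and held level. I'll lift, turn to line up with the stack, and stop short to measure it.

Request:
jog_arm:
  steps:
    - [1,0,-6,0,0.2]
    - [0,0,-15,0,0.2]
    - [0,0,-20,0.06,0.2]
    - [0,0,-20,0.08,0.2]
    - [0,0,-15,0.08,0.2]
    - [0,20,-4,0.078,0.2]
    - [0,28,0,0,0.2]
    - [0,30,0,0,0.2]
    - [-10,30,0,0,0.2]
    - [-20,30,0,0,0.2]
    - [-25,20,0,0,0.2]
    - [-24,12,0,0,0.2]

```text
time_s: 16.7
tool_pos: [0.559, 0.0539, 0.2838]
eef_rot: [179.9, 0.1, 177.3]
contact_force: [1.0, -0.1, -2.6]
opening: 0.0335
```

Request:
jog_arm:
  steps:
    - [0,0,0,0,0.2]
    - [0,0,0,0,0.2]

```text
time_s: 16.87
tool_pos: [0.5589, 0.0513, 0.2829]
eef_rot: [179.9, 0.0, 177.2]
contact_force: [0.2, -0.6, -1.8]
opening: 0.0339
```

```bash
python3 st.py;  python3 - <<'E'
from h import *
import pickle
im=arm.capture('wrist'); save('w14',im,1.5); np.save('w14.npy',im); pickle.dump(arm.camera_info('wrist'),open('w14.pkl','wb'))
im=arm.capture('side'); save('s14',cv2.resize(im[120:240,210:370],(800,600),interpolation=cv2.INTER_CUBIC))
E
```

```text
[0.55891631 0.05128991 0.28285652] [1.79922699e+02 1.69472885e-02 1.77193900e+02] 0.03385629493056954 [-0.07723507  0.12609327  0.04310455] [ 0.21649424 -0.58126804 -1.76388692] 56.799966794294185 -0.03605172852985561 16.8667
```

View pics/w14.png

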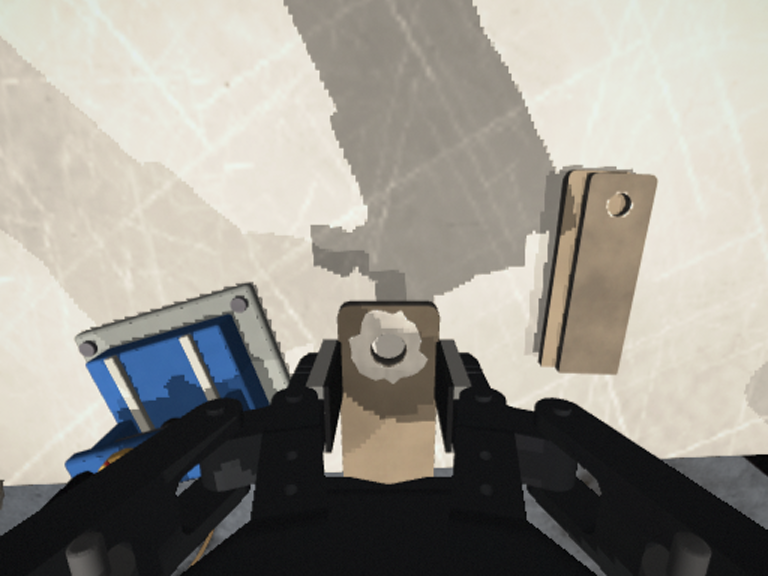

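View pics/s14.png

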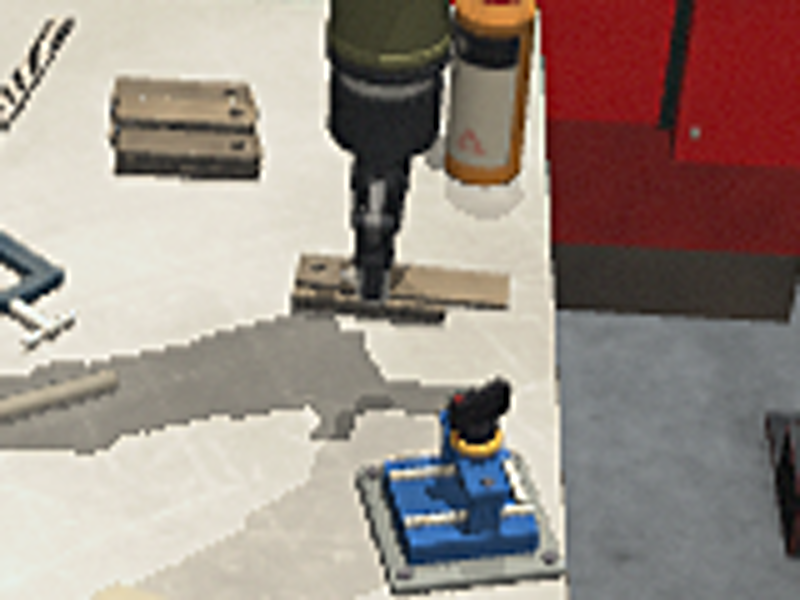

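Run:
```python
from h import *
import pickle
i=pickle.load(open('w14.pkl','rb')); im=np.load('w14.npy')
save('w14c',cv2.resize(im[100:260,340:450],(412,600),interpolation=cv2.INTER_CUBIC))
g=lambda u,v,z:at_z(i,u/1.5,v/1.5,z)[:2]
P=np.array([g(u,v,.024) for u,v in [(590,173),(658,176),(616,374),(557,370)]]); print(P.round(4),P.mean(0))
print([np.linalg.norm(P[k]-P[(k+1)%4]).round(4) for k in range(4)])
m=(P[2]+P[3]-P[0]-P[1]); print(np.degrees(np.arctan2(m[1],m[0])))
for z in (.012,.018): print(z,g(570,172,z),g(541,365,z))
# strip in hand
z=i and 0.2829-.2024+.036
T=np.array([.5589,.0513]); t=np.radians(177.2); x=np.array([np.cos(t),np.sin(t)]); y=np.array([np.sin(t),-np.cos(t)])
for u,v in [(340,302),(438,302),(387,302),(342,470),(434,470)]:
  p=g(u,v,z); print((p-T)@x,(p-T)@y)
```

```text
[[0.4964 0.1617]
 [0.4998 0.1981]
 [0.6163 0.1875]
 [0.6118 0.1513]] [0.55610679 0.17467063]
[np.float64(0.0365), np.float64(0.117), np.float64(0.0365), np.float64(0.1159)]
-5.157269807599308
0.012 [0.49573278 0.15610385] [0.61424009 0.14599962]
0.018 [0.4955642  0.15356833] [0.61112005 0.14371574]
0.0256985623523725 -0.017058130436967838
0.025671719830863884 0.01685602075590683
0.025685688596872848 -0.0007927996894439447
-0.043476354214711146 -0.018526755388581923
-0.04350158134035307 0.017524886595864618
```

View pics/w14c.png

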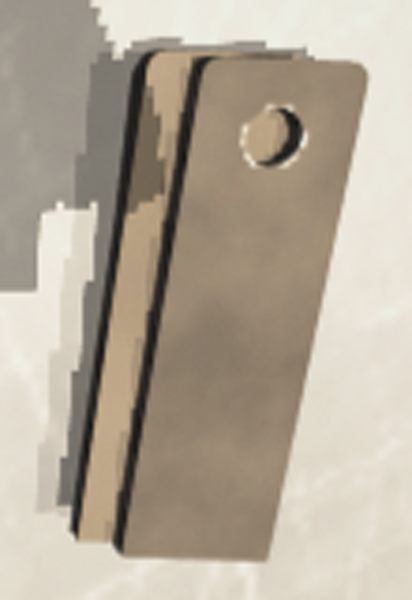

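The stack's top strip shows corners at (590,173), (658,176), (616,374) and (557,370). That puts its centre near (0.557, 0.173) and its yaw near -5°. Moving over and pausing about 18 mm above.

Request:
jog_arm:
  steps:
    - [4,10,0,0.035,0.2]
    - [8,20,0,0,0.2]
    - [10,26,0,0,0.2]
    - [10,26,0,0,0.2]
    - [8,20,0,0,0.2]
    - [8,14,0,0,0.2]
    - [0,5,5,0,0.2]
    - [0,0,20,0,0.2]
    - [0,0,20,0,0.2]
    - [0,0,15,0,0.2]
    - [0,0,8,0,0.2]
    - [0,0,0,0,0.2]

```text
time_s: 17.97
tool_pos: [0.5198, 0.1729, 0.2131]
eef_rot: [-179.9, -0.2, 175.0]
contact_force: [0.3, 0.2, -2.4]
opening: 0.0339
```

```bash
python3 st.py;  python3 - <<'E'
from h import *
import pickle
im=arm.capture('wrist'); save('w15',im,1.5); np.save('w15.npy',im); pickle.dump(arm.camera_info('wrist'),open('w15.pkl','wb'))
im=arm.capture('side'); save('s15',cv2.resize(im[130:220,230:350],(800,600),interpolation=cv2.INTER_CUBIC))
im=arm.capture('scene'); save('c15',cv2.resize(im[130:220,190:310],(800,600),interpolation=cv2.INTER_CUBIC))
E
```

```text
[0.51980829 0.17288304 0.21311737] [-1.79880014e+02 -1.75855318e-01  1.75006745e+02] 0.03386763758856325 [-0.04588727  0.08078146  0.02802746] [ 0.34990222  0.21278265 -2.35236181] 37.82017022987818 -0.18425814807415009 17.9667
```

View pics/w15.png

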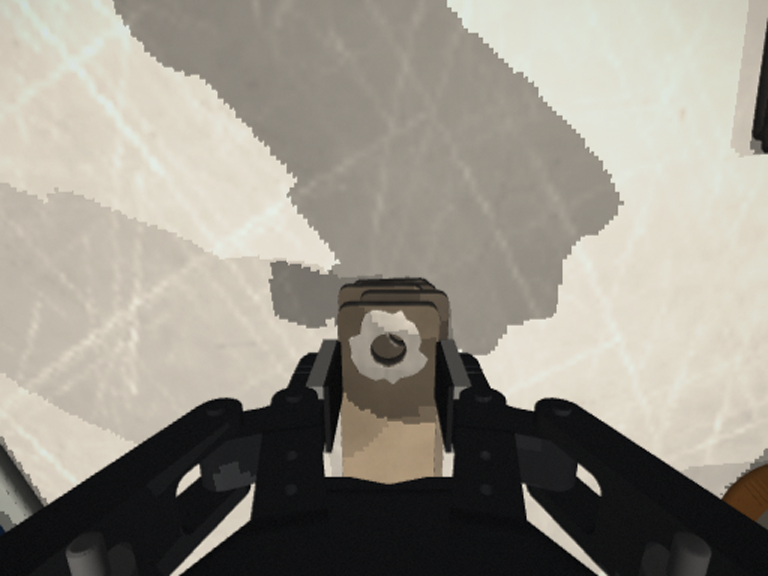

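View pics/s15.png

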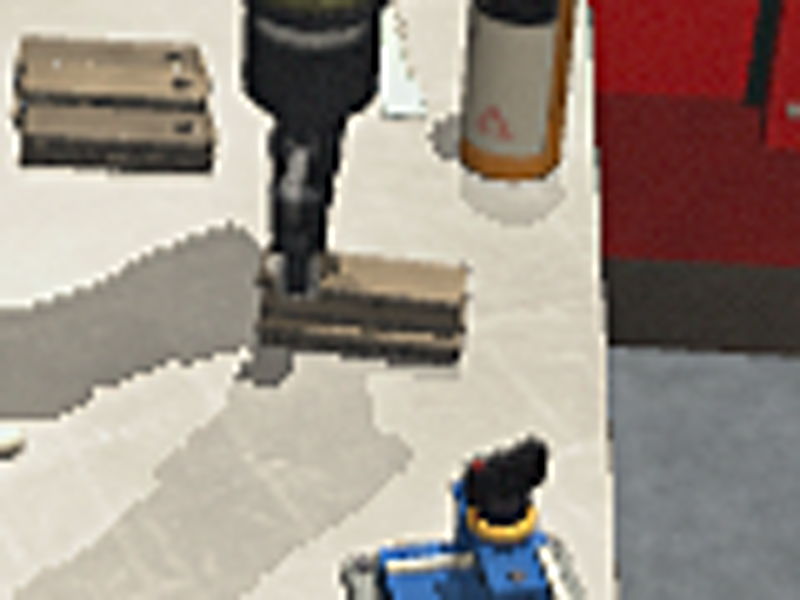

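View pics/c15.png

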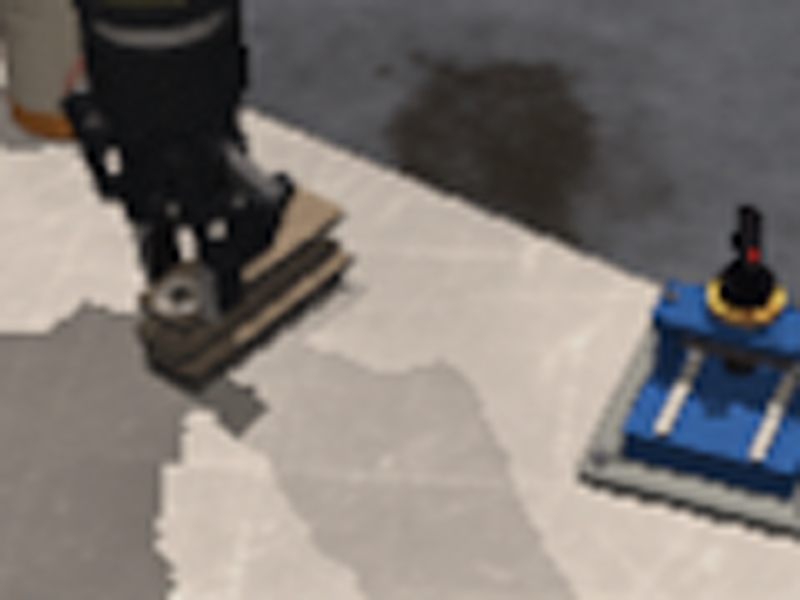

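Run:
```python
from h import *
import pickle
i=pickle.load(open('w15.pkl','rb')); im=np.load('w15.npy')
save('w15c',cv2.resize(im[170:260,210:320],(733,600),interpolation=cv2.INTER_CUBIC))
g=lambda u,v,z:at_z(i,u/1.5,v/1.5,z)[:2]
T=np.array([.5198,.1729]); t=np.radians(175); x=np.array([np.cos(t),np.sin(t)]); y=np.array([np.sin(t),-np.cos(t)])
for n,u,v,z in [('strip top',387,307,.0467),('strip bot',387,301,.0407),('stack top',405,297,.024),('stk',405,290,.018),('stkR',447,320,.024),('lowL',338,290,.018),('low',400,280,.006)]:
  p=g(u,v,z); print(n,(p-T)@x*1e3,(p-T)@y*1e3)
```

```text
strip top 22.21826040923307 0.5676074381970809
strip bot 22.498723292467186 0.546051592221391
stack top 18.83969275222474 7.791043336035871
stk 20.044135849285553 8.00588997757026
stkR 8.930655186632633 25.22571904711786
lowL 20.01371332139367 -20.069469306329182
low 21.178771575296572 6.220542883497236
```

View pics/w15c.png

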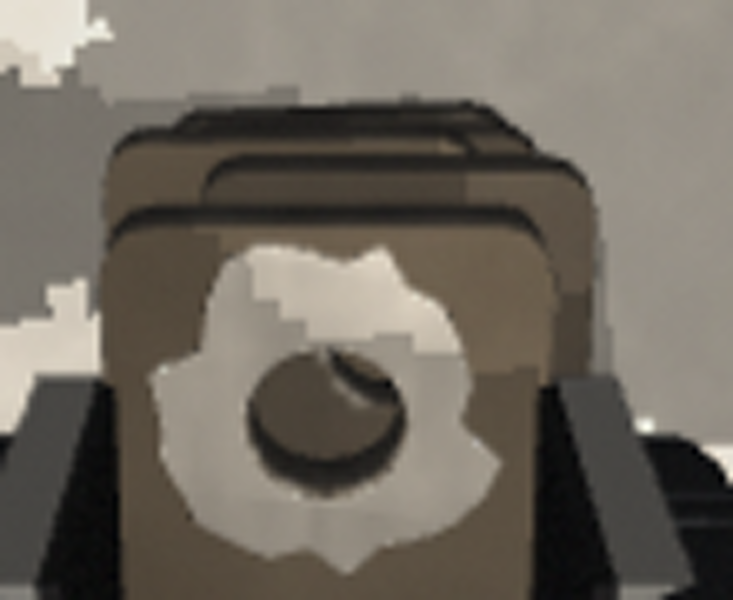

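The held strip sits a few mm left of the stack's top strip and about 3 mm ahead. I'll correct that and lower.

Request:
jog_arm:
  steps:
    - [-2.5,3.5,0,0,0.2]
    - [0,0,3,0,0.2]
    - [0,0,4,0,0.2]
    - [0,0,4,0,0.2]
    - [0,0,2,0,0.2]
    - [0,0,1,0,0.2]
    - [0,0,0,0,0.2]
    - [0,0,0,0,0.2]

```text
time_s: 18.78
tool_pos: [0.523, 0.1778, 0.2008]
eef_rot: [-180.0, -0.0, 175.1]
contact_force: [-0.1, -0.2, -2.0]
opening: 0.0338
```

```bash
python3 st.py;  python3 - <<'E'
from h import *
im=arm.capture('wrist'); save('w16',im,1.5)
im=arm.capture('side'); save('s16',cv2.resize(im[130:220,230:350],(800,600),interpolation=cv2.INTER_CUBIC))
E
```

```text
[0.52303827 0.17775191 0.20075354] [-1.79995144e+02 -1.22206882e-02  1.75085190e+02] 0.033812118445434435 [0.02689371 0.10231811 0.00916919] [-0.073471   -0.20957945 -1.99970674] 36.91324632896728 -0.007595064234919846 18.7833
```

View pics/w16.png

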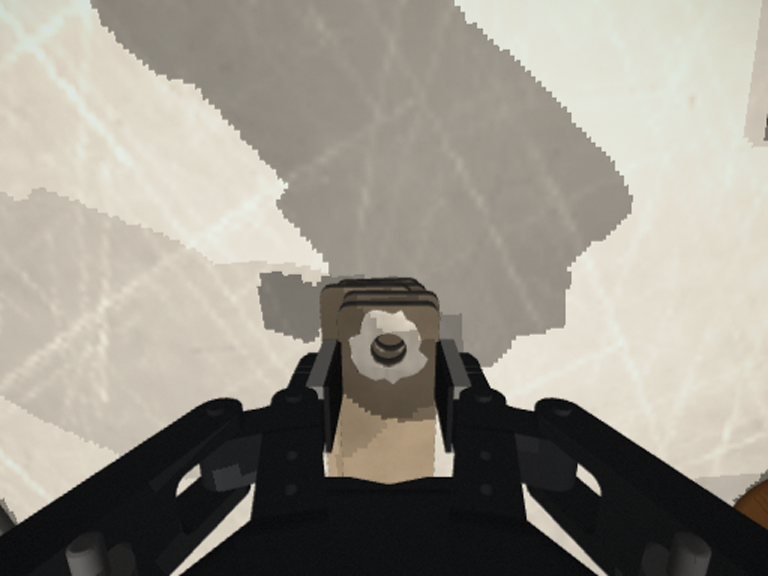

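View pics/s16.png

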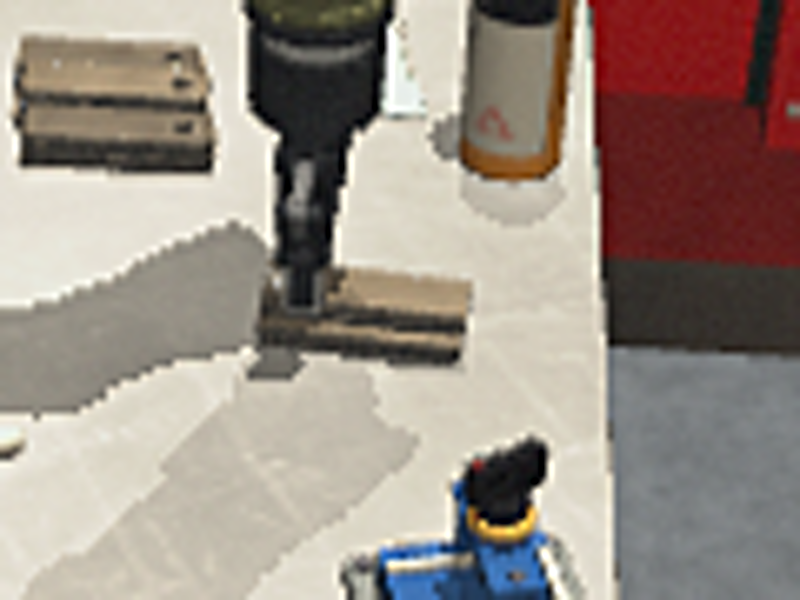

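Now nearly flush with the top strip. Lowering gently to contact.

Request:
jog_arm:
  steps:
    - [0,-1.5,1,0,0.2]
    - [0,0,1,0,0.2]
    - [0,0,1,0,0.2]
    - [0,0,0.5,0,0.2]
    - [0,0,0,0,0.2]
    - [0,0,0,0,0.2]

```text
time_s: 19.38
tool_pos: [0.523, 0.1762, 0.1973]
eef_rot: [-180.0, -0.0, 175.1]
contact_force: [0.0, -0.1, -1.9]
opening: 0.0332
```

Request:
jog_arm:
  steps:
    - [0,0,0.7,0,0.2]
    - [0,0,0,0,0.2]
    - [0,0,0,0,0.2]

```text
time_s: 19.63
tool_pos: [0.5229, 0.1763, 0.1971]
eef_rot: [-180.0, 0.0, 175.1]
contact_force: [-2.3, -0.8, 5.0]
opening: 0.0336
```

Request:
jog_arm:
  steps:
    - [0,0,0.5,0,0.2]
    - [0,0,0,0,0.2]
    - [0,0,0,0,0.2]

```text
time_s: 19.88
tool_pos: [0.5229, 0.1763, 0.197]
eef_rot: [-180.0, 0.0, 175.1]
contact_force: [-2.3, -1.8, 10.5]
opening: 0.0339
```

```bash
python3 st.py
```

```text
[0.52290023 0.17631583 0.19701694] [-1.79985486e+02  4.71156493e-02  1.75081469e+02] 0.03386522500056366 [-0.56282553  0.66465198 -0.08157239] [-2.32408111 -1.77696167 10.49529978] 36.73046342426694 0.05207293317653239 19.8833
```

Contact felt: force went from -1.9 to +10.5 N. Easing off 0.5 mm and opening.

Request:
jog_arm:
  steps:
    - [0,0,-0.5,0,0.2]
    - [0,0,0,0,0.42]
    - [0,0,0,0,0.48]
    - [0,0,0,0,0.55]
    - [0,0,0,0,0.6]
    - [0,0,-3,0,0.6]
    - [0,0,-8,0,0.7]
    - [0,0,-20,0,0.7]
    - [0,0,-30,0,0.7]
    - [0,0,-30,0,0.7]
    - [0,0,-10,0,0.7]
    - [0,0,0,0,0.7]

```text
time_s: 20.88
tool_pos: [0.5236, 0.1768, 0.301]
eef_rot: [179.9, 0.3, 175.1]
contact_force: [0.8, 1.0, -0.3]
opening: 0.0598
```

```bash
python3 st.py;  python3 - <<'E'
from h import *
import pickle
im=arm.capture('wrist'); save('w17',im,1.5); pickle.dump(arm.camera_info('wrist'),open('w17.pkl','wb'))
im=arm.capture('side'); save('s17',cv2.resize(im[130:220,230:350],(800,600),interpolation=cv2.INTER_CUBIC))
E
```

```text
[0.52358837 0.17680736 0.30102542] [179.86473845   0.30179603 175.07245328] 0.05983122932295866 [-0.00499804 -0.06571572 -0.00499057] [ 0.75972876  1.02253997 -0.27485643] 42.55298397211529 0.24751327000558376 20.8833
```

View pics/w17.png

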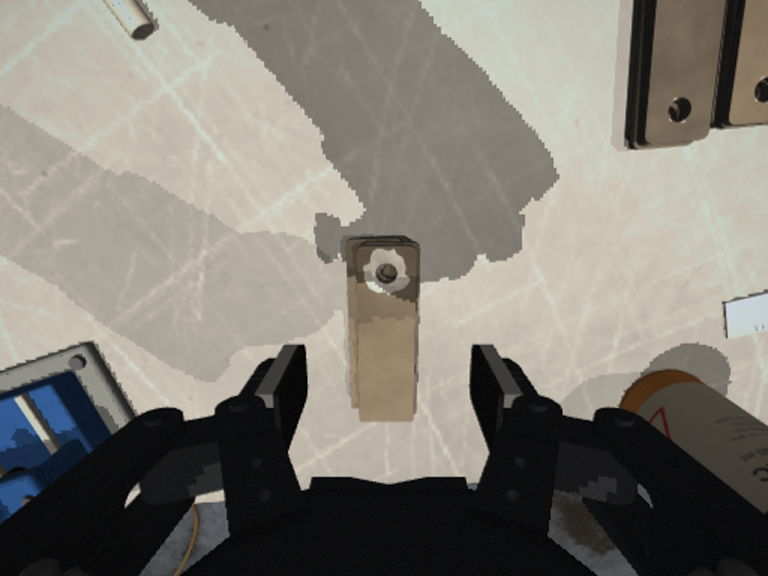

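View pics/s17.png

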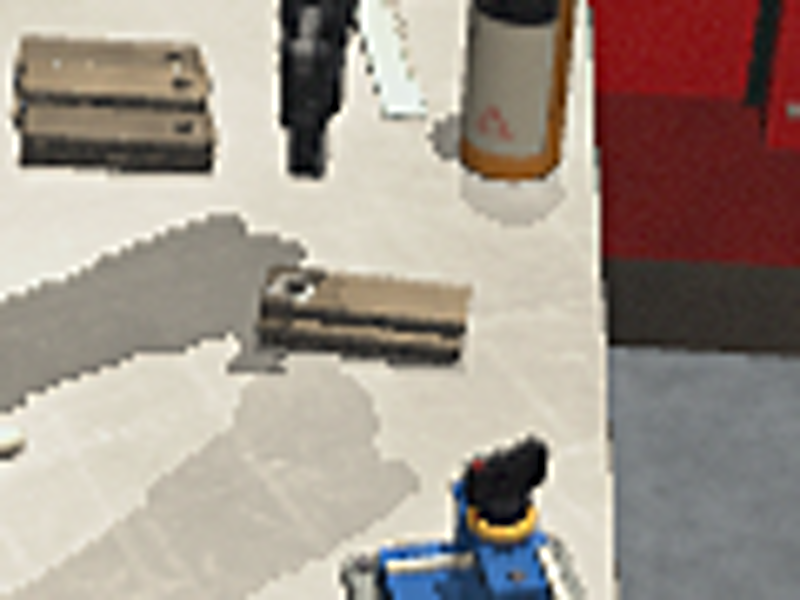

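The strip lies flat and in line on the stack: wrist (355–417, 243–420), ring at (387,272). The gripper is clear and the knob is where I left it. Handing in.

```bash
python3 -c "
from h import *
print(arm.sign_off())"
```

```text
the job is handed in; nothing more can be done
None
```

The strip is out of the jig and lying on the stack of finished strips. I handed the job in at about 21 s of the 69 s allowed; no verdict was reported.

- **Clamp:** I turned the knob clockwise about 2.37 rad until the wrist torque jumped from 0.10 to 0.48 N m. I then eased back 0.03 rad and let go. The first grip met the knob's hub, so I opened, rose 6 mm and gripped again before turning.
- **Drawing out:** I gripped the strip's free end and drew it about 94 mm straight along its channel before lifting. The wrist force read under 3 N at the stops along the way.
- **Placing:** I lowered it until the contact reading rose to about 10 N, eased off 0.5 mm and opened.

**Last checks:**
- **Strip:** the last wrist and side pictures show it flat and nearly flush with the stack's top strip, within a few mm and about 1–2°. The gripper was about 0.1 m above it and touching nothing.
- **Knob:** it stood where I left it.

**What disagreed or could not be checked:**
- **Stack angle:** the two cameras gave -3° and -5°, and I used about -5°.
- **Stack centre:** its layers are staggered by 6–9 mm across, so its exact centre is uncertain by a few mm.
- **Collar mark:** I never had a clear view of it after the turn. That the knob did not slip on its collar rests on the torque staying under 0.6 N m at every reading.

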